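# Load the lantern-parts pan and put it on the burner

## Task

Slide the kettle off the burner onto the white-marked empty ring at the end of the hob, put every burner head (round, square-footed) into the pan and every pump tube (long) into the grey tray. Once all the heads are in the pan, not before, slide the loaded pan squarely onto the middle burner; neither the pan nor the kettle may be lifted or tipped, only slid along the hob. Last of all open the gas: lift the lever's locking collar, push the lever past its stop all the way over and let the collar drop home again, leaving the jar and the can beside the hob where they are.

Things in the scene. Friction and masses are not known exactly. Their poses are not given: they have to be found in the camera images.
- hob: low steel gas hob, a flat slab 230 x 580 mm (x by y), its top polished smooth (friction coefficient about 0.35) and 30 mm above the table; fixed. Origin at table level under its centre; three marked pot positions 185 mm apart along its y: the dark round burner in the middle and a grey ring at each end
- burner (a point): centre of the dark burner (184 mm across) in the middle of the hob, on the hob's top
- park: a flat white painted ring (110 mm across) with a cross, within the grey end ring of the hob that is empty at the start; drawn on the hob, nothing to bump into. Origin at its centre on the hob's top
- pan: open round aluminium pan, 164 mm outside and about 155 mm inside at the rim (152/144 mm at the floor), 56 mm high, floor 5 mm thick, wall 4 mm; about 0.36 to 0.59 kg; stands at one end of the hob. Origin at the centre of its underside, z up; its handle points along its own -x. Slides easily on the hob's flat top
- pan_handle (a point): point in the middle of the pan's black straight handle, 112 mm from the pan's centre along the pan's -x and 47 mm above its underside; the handle runs along the pan's x from 80 to 142 mm from the centre, is 20 mm wide and 14 mm high, free from above and at both sides
- kettle: closed squat steel kettle, 136 mm in diameter, body 86 mm high, spout along its own +x reaching 105 mm from its centre; 0.48 to 0.78 kg; stands on the burner at the start. Origin at the centre of its underside, z up
- kettle_handle (a point): middle of the kettle's black top handle, 127 mm above its underside over its centre: a straight bar along the kettle's x, 100 mm long, 18 mm wide, 16 mm high, with 24 mm of space beneath it
- tray: open grey plastic tray, 170 x 180 mm (x by y) outside, 25 mm high, walls and floor about 4 mm, fixed to the table to the left or right of the robot. Origin at the centre of its underside
- pivot (a point): pivot of the gas lever in its grey block (fixed, on the other side from the tray; block 110 x 70 x 40 mm), 50 mm above the table. Its x axis points towards the open side, its y axis is the pivot axis, its z is up
- collar_mid (a point): middle of the grip of the lever's locking collar: a black sleeve 34 mm in diameter and 34 mm long round the lever, with a 42 mm rim 4 mm thick at its top; this point is on the lever's axis, 94 mm from the pivot when the collar is down, and moves with the collar (z along the lever, outward). The lever's end is 137 mm from the pivot; steel quadrant plates reach to 57 mm from the pivot, and the stop in their middle to 70 mm
- lever (a joint): gas lever angle, rad: 0 = shut (leaning 0.40 rad from vertical towards the pivot's -x), 0.40 = upright, 0.80 = fully open (leaning 0.40 rad towards +x). It stays where it is left; about 2 N at the collar moves it. With the collar down the stop in the middle of the quadrant blocks it at about 0.24
- collar (a joint): how far the collar is lifted along the lever, m: 0 = down (home), 0.020 = top of its travel. It must be lifted at least 0.012 to clear the stop; a spring pulls it down with 2 to 4 N, so it drops home when let go on either side of the stop
- head0: a brass lantern burner head, standing upright: square foot 44 x 44 x 8 mm, above it a plain round body 34 mm in diameter up to 60 mm; 90 g; origin at the centre of the underside, z up along its axis. Three may exist; absent ones read None at the start
- head1: a brass lantern burner head, standing upright: square foot 44 x 44 x 8 mm, above it a plain round body 34 mm in diameter up to 60 mm; 90 g; origin at the centre of the underside, z up along its axis. Three may exist; absent ones read None at the start
- head2: a brass lantern burner head, standing upright: square foot 44 x 44 x 8 mm, above it a plain round body 34 mm in diameter up to 60 mm; 90 g; origin at the centre of the underside, z up along its axis. Three may exist; absent ones read None at the start
- tube0: a brass lantern pump tube lying down: round barrel 24 mm in diameter, 120 mm long along its x, with a square 30 x 30 x 14 mm collar at each end so that it does not roll; 90 g; origin under its middle on the side it first lies on, barrel axis 15 mm above the origin along its z. Three may exist; absent ones read None at the start
- tube1: a brass lantern pump tube lying down: round barrel 24 mm in diameter, 120 mm long along its x, with a square 30 x 30 x 14 mm collar at each end so that it does not roll; 90 g; origin under its middle on the side it first lies on, barrel axis 15 mm above the origin along its z. Three may exist; absent ones read None at the start
- tube2: a brass lantern pump tube lying down: round barrel 24 mm in diameter, 120 mm long along its x, with a square 30 x 30 x 14 mm collar at each end so that it does not roll; 90 g; origin under its middle on the side it first lies on, barrel axis 15 mm above the origin along its z. Three may exist; absent ones read None at the start
- jar_a: glass jar 64 mm in diameter, 110 mm high; bystander; origin at its underside
- can_b: steel can 72 mm in diameter, 100 mm high; bystander; origin at its underside
Not all that is in view belongs to the job. What is shaped like the head0 but pink or turquoise is not meant.

How it is judged (in metres and radians):
On the way, in this order (a step that is already met when the one before it is completed fails the run):
1. the kettle is on the white-marked ring and all burner heads are in the pan, the pan not yet on the burner (horizontal distance between kettle and park below 0.025 m and angle between kettle's own z axis and vertical below 0.1 rad and horizontal distance between each of head0, head1, head2 and pan below 0.08 m and z of head0 in the frame of pan between -0.01 and 0.055 m and z of head1 in the frame of pan between -0.01 and 0.055 m and z of head2 in the frame of pan between -0.01 and 0.055 m and horizontal distance between pan and burner above 0.09 m), for 0.2 s.
2. the loaded pan has been slid onto the burner (horizontal distance between pan and burner below 0.025 m and angle between pan's own z axis and vertical below 0.1 rad), for 0.2 s.
3. the lever is fully over to open and its collar is down (value of joint lever above 0.7 rad and value of joint collar below 0.005 m), for 0.2 s.
At the end, for the whole second after the job is handed in: kettle within 25 mm of the white ring's centre, pan within 25 mm of the burner's centre, both upright; every burner head in the pan, every pump tube in the tray; lever past 0.70 of its 0.80 rad with the collar within 5 mm of home; all at rest (all of step 2 and all of step 3 and horizontal distance between kettle and park below 0.025 m and angle between kettle's own z axis and vertical below 0.1 rad and horizontal distance between each of head0, head1, head2 and pan below 0.08 m and z of head0 in the frame of pan between -0.01 and 0.055 m and z of head1 in the frame of pan between -0.01 and 0.055 m and z of head2 in the frame of pan between -0.01 and 0.055 m and x of tube0 in the frame of tray between -0.075 and 0.075 m and y of tube0 in the frame of tray between -0.08 and 0.08 m and z of each of tube0, tube1, tube2 in the frame of tray below 0.06 m and x of tube1 in the frame of tray between -0.075 and 0.075 m and y of tube1 in the frame of tray between -0.08 and 0.08 m and x of tube2 in the frame of tray between -0.075 and 0.075 m and y of tube2 in the frame of tray between -0.08 and 0.08 m and linear speed of each of pan, kettle below 0.02 m/s and linear speed of each of head0, head1, head2, tube0, tube1, tube2 below 0.03 m/s); the robot touches nothing.
It fails at once if the pan is lifted more than 15 mm off the hob or tipped (z of pan in the frame of hob above 0.045 m or angle between pan's own z axis and vertical above 0.3 rad).
It fails at once if the kettle is lifted more than 15 mm off the hob or tipped (z of kettle in the frame of hob above 0.045 m or angle between kettle's own z axis and vertical above 0.3 rad).
It fails at once if the lever is forced through the stop with the collar down (value of joint lever between 0.36 and 0.44 rad and value of joint collar below 0.006 m).
It fails at once if the jar or the can at the sides is moved more than 5 cm (distance of any of jar_a, can_b from where it was at the start of the episode above 0.05 m).
Of head0, head1, head2, tube0, tube1, tube2 only 4 to 5 are there at a start; the rules pass over those that are not, and their reading is None.
At some moment in a run one of head0, head1, head2, tube0, tube1, tube2, pan may be knocked a few centimetres aside while the robot is not near it.
Once in a run the grip may slacken for a moment while it holds something.
It also fails if it takes over 210 s, if anything falls off the work surface, if the arm or the gripper's body presses on something with over 40 N, if the wrist force passes 120 N, or if a joint passes its speed limit or range.

## Robot

A 6-joint arm with a two-finger parallel gripper is mounted at the origin on the work surface. World frame = base frame: x ahead of the robot, y to its left, z up, the work surface at z = 0. Lengths are in m, angles in degrees, forces in N, time in s.
With the tool pointing down it reaches from about 0.4 to 0.825 m from the base axis. Payload 7 kg.
Tool frame: the origin (TCP) lies midway between the tips of the shut fingers; the grasp point (between the pads) lies 19 mm behind it; z points along the fingers, y is the direction in which the jaws open and shut (so a half turn about z gives the same grasp; the last joint's range is limited). The gripper opens to 88 mm and grips with 3 to 60 N. Pads are 19 mm wide; open, the fingers measure 130 mm over their backs; the gripper's body (78 mm by 193 mm) begins 47 mm behind the grasp point.
Start: joints at [-59.525, 20.546, 0.682, 0, -70.136, -16.507], TCP at [0.163, -0.655, 0.227] pointing down, gripper open.
Joint ranges: [-176.03, 176.03], [-82.01, 121.73], [-58.28, 71.71], [-173.87, 95.51], [-174.79, -0.11], [-173.66, 173.66]. Speed limits (degrees/s): [136.94, 136.94, 172.46, 180, 180, 180].

## Interface

Orientations are given as [roll, pitch, yaw] about the fixed x, y, z axes, in that order (R = Rz(yaw) Ry(pitch) Rx(roll)).
In Python, from plant import get_state, capture, get_calibration, close_job, boxes_of, cut_out gives the robot as it stands.
- The arm moves only by the tool apply_moves, never from a script. Its argument "commands" is a list of rows, each an object with "grip": the closure, from 0 (fully open) to 1 (shut); "slide": the shift along the tool's x, y, z in m, a list of three; "roll": the turn about the tool's z in degrees. In form: [{"grip": grip, "slide": [x, y, z], "roll": roll}, ...]. A call has 1 to 5 rows; each row is the pose to reach, as a shift and turn from the pose commanded when the call began, along the tool's axes at that moment; what a row does not reach only later rows make up. A row lasts 1/8 s, in which the tool goes at most 62.5 mm and 10.7 degrees, less where a joint would pass 70% of its speed; a pose out of reach is approached as far as the arm can. A call with a gripper value outside its range is refused whole. The fingers move at their own pace and stop on an object; "grip_force" is the grip in N (left out, the last holds). Time passes only in rows, so rows that repeat a pose let the fingers close. It gives the time, the measured TCP pose, the force and the opening at its end, in the units of the state.
- get_state(): the state, without advancing time (a new reading comes with each control period).
- capture(name): name is "scene" or "top"; returns (picture, depth): 384x512x3 uint8, red, green, blue; 384x512 float32, m along the optical axis (not along the pixel's ray), 0 where there is no reading.
- get_calibration(name): a dict with "mtx" (3x3 intrinsics, pixels), "R" (3x3) and "t" (3): a world point X has camera coordinates R X + t. Camera axes: x right, y down, z forward; pixel columns grow to the right and rows downward; lengths in m; the calibration is good to about 2 mm. A picture is of the moment at which its call begins. get_calibration takes no time and is no camera call.
- close_job(): hands the job in, once; it reports no verdict.
Trained networks look in the newest picture that a camera, given by its name, has taken for a name from the list of things; names that differ only in an ending like _2 or _b are one class to them, and where a whole thing is asked for, a point or a joint stands for the part that bears it (a point fixed in the world has none). Each returns a list of dicts, best first, with "score" (0 to 1); they miss things now and then, are a little off and sometimes report something else, mostly with a low value. They report only what shows in the picture. A call takes as long as a camera call. They do not tell look-alikes from the thing itself.
- boxes_of(name, camera): "position" ([x, y, z] in m, in the coordinates of the camera as it stood for that picture, good to about 4 mm: the middle of the surface that is visible of it).
- cut_out(name, camera): "mask" (384x512 bool, what is visible of it).
The state is a dict: "time_s": time; "joints": joint angles; "qd": joint speeds; "joint_torque": joint torques, N m; "tcp_pos": TCP position; "eef_rot": TCP orientation; "contact_force": force on the tool from outside, world axes, zero at the start; "moment": the same for the moment, N m; "gripper_width": finger opening in m.
Only numpy, scipy, OpenCV 4.12 (cv2) and the standard library are available. Lean on these libraries where they do the work, as an engineer would, in place of code of your own. Each camera call takes 0.05 s, during which the arm holds its last target.

## Working session

There is one attempt and no reset: what is moved stays moved. The work goes in short steps, Python scripts to look and compute and a tool call to move; the robot and the scene stay as the last step left them, time stands still between calls to the robot, and variables do not carry over. Pictures are saved under pics/ and viewed, and the job is handed in when it is done.

Besides the shell and the picture viewer there is one more tool, called after ">>>" by a JSON object that holds its "method" and its "body". apply_moves: Moves the arm, as the interface text tells. Its arguments: {"type":"object","properties":{"commands":{"type":"array"},"grip_force":{"type":"number"}},"required":["commands"]}

```bash
ls; mkdir -p pics; python3 - <<'E'
from plant import *
import cv2,numpy as np
print(get_state())
for n in("scene","top"):
    im,d=capture(n)
    c=get_calibration(n);print(n,c)
    cv2.imwrite(f"pics/{n}0.png",cv2.resize(im[:,:,::-1],(800,600),interpolation=cv2.INTER_CUBIC))
E
```

```text
pics
{'time_s': 0.0, 'joints': array([-5.95253240e+01,  2.05922118e+01,  6.33652032e-01, -2.21768953e-02,
       -7.01368585e+01, -1.65041834e+01]), 'qd': array([-0.01156304,  0.00471036,  0.03433628,  0.11720987,  0.0119238 ,
       -0.00796199]), 'joint_torque': array([ 8.43229445e-04, -5.82723391e+01,  2.93057603e+01,  6.99736610e+00,
        6.83259394e-03, -1.50262285e-04]), 'tcp_pos': array([ 0.1627901 , -0.65455718,  0.22560654]), 'eef_rot': array([ 1.79902590e+02, -7.12121509e-03, -1.66037054e+02]), 'contact_force': array([-0.21784801,  0.60404658,  0.53975633]), 'moment': array([-0.00851691, -0.01069446,  0.00758945]), 'gripper_width': 0.08779223241948116}
scene {'mtx': array([[425.93258695,   0.        , 252.5613579 ],
       [  0.        , 425.93258695, 191.07428951],
       [  0.        ,   0.        ,   1.        ]]), 'R': array([[ 0.73778319,  0.6750267 ,  0.00386336],
       [ 0.50132321, -0.54408009, -0.6727941 ],
       [-0.452052  ,  0.49831297, -0.73981969]]), 't': array([-0.38080264, -0.16082678,  1.67619986])}
top {'mtx': array([[367.12253293,   0.        , 256.54116557],
       [  0.        , 367.12253293, 197.37490291],
       [  0.        ,   0.        ,   1.        ]]), 'R': array([[ 0.02383514, -0.99952448, -0.01956282],
       [-0.99424492, -0.02165574, -0.10491935],
       [ 0.10444581,  0.02195101, -0.9942883 ]]), 't': array([-0.00600027,  0.50489862,  1.07639773])}
```

View pics/scene0.png

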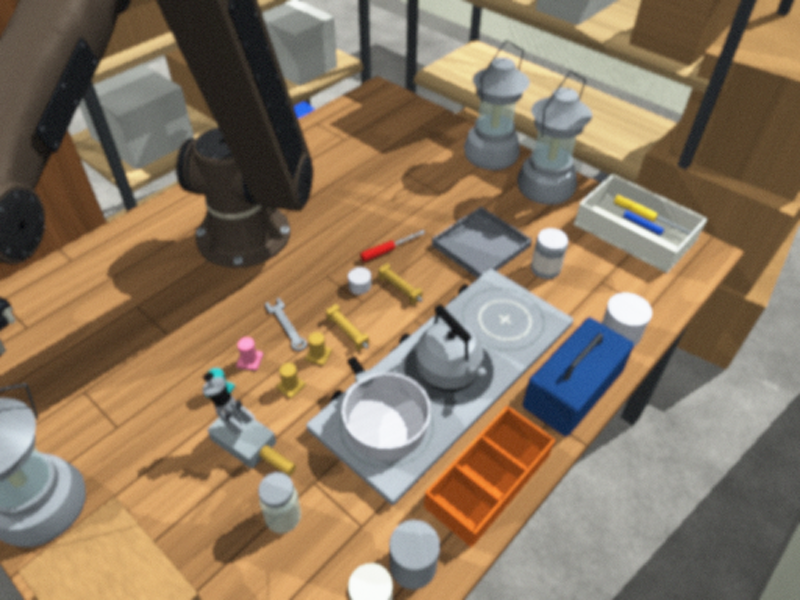

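View pics/top0.png

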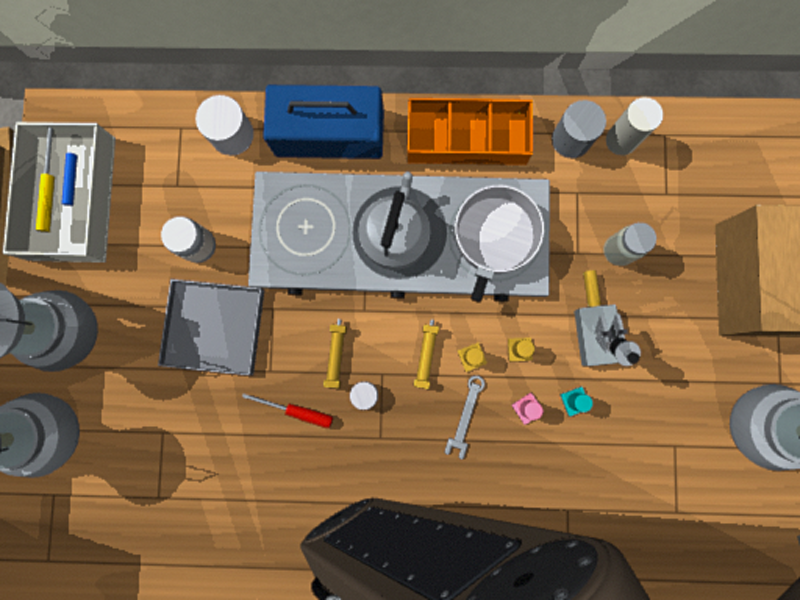

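The top view shows, in 800x600 pixels:
- **Heads:** brass, at (473,357) and (521,349). The look-alikes are pink at (528,409) and turquoise at (577,401).
- **Tubes:** at (336,355) and (427,355). The brass stub at (592,290) is attached to the lever block.
- **Tray:** at (212,328).
- **Hob:** park ring at (305,227), kettle at (398,228) and pan at (498,228).
- **Lever block:** around (605,335).

Next I'll measure these.

```bash
cat > h.py <<'E'
from plant import *
import cv2,numpy as np
np.set_printoptions(precision=4,suppress=True)
def cloud(n,d):
    c=get_calibration(n);K=c["mtx"]
    v,u=np.mgrid[0:384,0:512]
    P=np.stack([(u-K[0,2])/K[0,0]*d,(v-K[1,2])/K[1,1]*d,d],-1)
    return (P-c["t"])@c["R"]
def toworld(n,p):
    c=get_calibration(n);return (np.array(p)-c["t"])@c["R"]
def proj(n,X):
    c=get_calibration(n);p=c["R"]@np.array(X)+c["t"];q=c["mtx"]@p;return q[:2]/q[2]
def save(im,name,box=None):
    if box: im=im[box[1]:box[3],box[0]:box[2]]
    s=min(800/im.shape[1],600/im.shape[0])
    cv2.imwrite("pics/"+name,cv2.resize(im[:,:,::-1],None,fx=s,fy=s,interpolation=cv2.INTER_CUBIC))
E
python3 - <<'E'
from h import *
im,d=capture("top");W=cloud("top",d)
np.savez("top.npz",im=im,W=W)
save(im,"crop_heads.png",(270,180,430,300))
for n in ["head0","tube0","pan","pan_handle","kettle","kettle_handle","tray","park","pivot","collar_mid","lever","jar_a","can_b","hob"]:
    for cam in ["top"]:
        for f in boxes_of(n,cam): 
            p=toworld(cam,f["position"]);print(n,round(f["score"],2),p,proj(cam,p))
E
```

```text
head0 0.65 [0.4135 0.1351 0.0248] [212.5025 226.9012]
head0 0.51 [ 0.4151 -0.1222  0.0461] [299.4155 228.2198]
head0 0.5 [ 0.3238 -0.2309  0.0426] [336.5772 260.7612]
head0 0.48 [ 0.4345 -0.2198  0.0379] [332.4964 222.4439]
head0 0.48 [ 0.3367 -0.3184  0.0399] [366.6883 256.9474]
head0 0.21 [ 0.6578 -0.1753  0.0322] [317.5407 148.1582]
tube0 0.7 [0.4188 0.1331 0.0268] [213.1454 225.1   ]
tube0 0.58 [ 0.4156 -0.0425  0.0249] [271.9428 227.5742]
tube0 0.26 [ 0.626  -0.4097  0.1055] [405.2617 154.6231]
pan 0.96 [ 0.6547 -0.1733  0.0389] [317.1898 148.6162]
pan_handle 0.79 [ 0.6602 -0.1788  0.0331] [318.7384 147.3323]
pan_handle 0.3 [0.6616 0.1969 0.0325] [194.8777 144.6144]
kettle 0.8 [0.6442 0.015  0.1111] [253.7704 144.9441]
kettle 0.6 [ 0.4613 -0.3576  0.0372] [379.5274 214.41  ]
kettle 0.3 [ 0.415  -0.0418  0.0254] [271.7148 227.7558]
kettle_handle 0.64 [0.636  0.0119 0.1081] [254.8041 148.0991]
tray 0.71 [0.4638 0.3782 0.003 ] [135.3797 208.8414]
park 0.48 [0.6638 0.1972 0.0319] [194.8562 143.9627]
pivot 0.87 [ 0.4652 -0.3594  0.039 ] [380.3339 213.0703]
collar_mid 0.79 [ 0.4273 -0.3675  0.1535] [397.4187 224.8623]
collar_mid 0.7 [0.6417 0.0155 0.1103] [253.559  145.8975]
collar_mid 0.65 [ 0.658  -0.1756  0.0316] [317.607  148.1518]
lever 0.85 [ 0.4278 -0.3666  0.1552] [397.3091 224.6401]
jar_a 0.82 [ 0.6232 -0.4094  0.1079] [405.4743 155.4058]
can_b 0.83 [0.6192 0.4048 0.1   ] [117.5204 151.9433]
hob 0.67 [ 0.6228 -0.4116  0.108 ] [406.2913 155.5767]
hob 0.57 [0.6402 0.0932 0.0257] [228.8709 152.6894]
```

View pics/crop_heads.png

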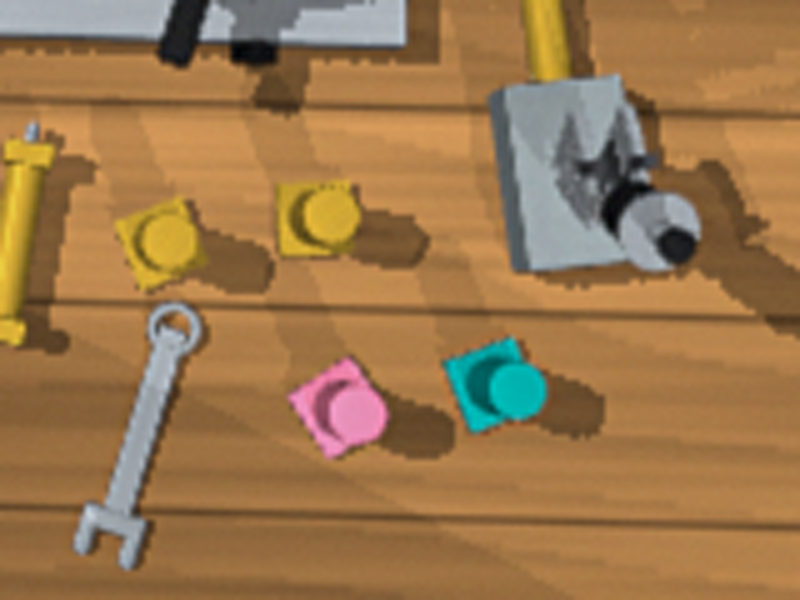

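The crop confirms two brass heads, at crop (165,240) and (325,215), with the pink and turquoise look-alikes below them. The brass stub at the upper right is part of the lever block. Next come precise poses from the depth cloud.

```bash
cat >> h.py <<'E'
def pca(P):
    m=P.mean(0);U,S,V=np.linalg.svd(P-m,full_matrices=False);return m,V,S/np.sqrt(len(P))
def topscene():
    im,d=capture("top");return im,cloud("top",d)
def yellow(im):
    hsv=cv2.cvtColor(im,cv2.COLOR_RGB2HSV)
    return (hsv[...,0]>20)&(hsv[...,0]<32)&(hsv[...,1]>170)&(hsv[...,2]>90)
def parts(im,W):
    m=yellow(im).astype(np.uint8)
    n,l,st,c=cv2.connectedComponentsWithStats(m)
    for i in range(1,n):
        if st[i,4]<40: continue
        P=W[l==i]; P=P[P[:,2]>0.0]
        zm=np.percentile(P[:,2],95)
        Q=P[P[:,2]>zm-0.006]
        rect=cv2.minAreaRect((P[:,:2]*1000).astype(np.float32))
        rt=cv2.minAreaRect((Q[:,:2]*1000).astype(np.float32))
        low=P[(P[:,2]<0.013)]
        rl=cv2.minAreaRect((low[:,:2]*1000).astype(np.float32)) if len(low)>5 else None
        f=lambda r: None if r is None else [np.round(r[0],1),np.round(r[1],1),round(r[2],1)]
        print("pix",c[i].round(),"n",st[i,4],"z",zm.round(4),"\n  all",f(rect),"\n  top",f(rt),"\n  low",f(rl), "V",pca(P[:,:2])[1][0])
E
python3 - <<'E'
from h import *
z=np.load("top.npz");im=z["im"];W=z["W"]
parts(im,W)
E
```

```text
pix [ 28. 129.] n 308 z 0.0651 
  all [array([693.6, 698.4]), array([ 22.7, 111.4]), 89.3] 
  top [array([693.6, 698.4]), array([ 22.5, 111.4]), 89.0] 
  low None V [-1.     -0.0006]
pix [378. 184.] n 172 z 0.0354 
  all [array([ 462.5, -205.3]), array([ 64.6, 395.4]), 30.6] 
  top [array([ 462.5, -205.2]), array([ 63.2, 395.4]), 30.4] 
  low None V [ 0.4736 -0.8808]
pix [214. 228.] n 298 z 0.0332 
  all [array([411.4, 131.4]), array([ 27.9, 119. ]), 85.7] 
  top [array([411.4, 131.4]), array([ 27.9, 119. ]), 85.7] 
  low None V [-0.9969  0.0781]
pix [272. 228.] n 326 z 0.0328 
  all [array([414.5, -44.2]), array([ 28.3, 118.1]), 81.7] 
  top [array([414.5, -44.2]), array([ 28.3, 118.1]), 81.7] 
  low None V [-0.9893  0.1458]
pix [333. 223.] n 219 z 0.0633 
  all [array([ 433.5, -225. ]), array([42.3, 43.4]), 3.7] 
  top [array([ 432.2, -224.1]), array([31.9, 28.9]), 89.7] 
  low [array([ 433.5, -225. ]), array([42.3, 43.4]), 3.7] V [-0.932  -0.3624]
pix [302. 228.] n 206 z 0.0637 
  all [array([398.4, -89. ]), array([ 42.1, 136.7]), 22.3] 
  top [array([410.9, -82.9]), array([ 29.7, 132. ]), 5.6] 
  low [array([ 416.1, -132.6]), array([42. , 42.8]), 21.8] V [-0.2968  0.9549]
```

```bash
cat > fit.py <<'E'
from h import *
from scipy.optimize import least_squares
def circ(P,r=None):
    c0=P.mean(0)
    f=lambda p: np.hypot(P[:,0]-p[0],P[:,1]-p[1])-(p[2] if r is None else r)
    s=least_squares(f,[*c0,0.05],loss="soft_l1",f_scale=0.002);return s.x,np.std(s.fun)
def white_ring(im,W):
    pass
def pan(W,c0=None):
    # rim: z 0.082-0.092 
    m=(W[...,2]>0.083)&(W[...,2]<0.095)&(W[...,0]>0.5)&(W[...,0]<0.8)
    if c0 is not None: m&=(np.hypot(W[...,0]-c0[0],W[...,1]-c0[1])<0.11)
    P=W[m]
    if c0 is None: P=P[(P[:,1]<-0.08)&(P[:,1]>-0.28)]
    r,s=circ(P[:,:2]); 
    d=np.hypot(*(P[:,:2]-r[:2]).T); Q=P[abs(d-r[2])<0.008]; r,s=circ(Q[:,:2])
    return r,s,len(Q)
E
python3 - <<'E'
from fit import *
z=np.load("top.npz");im=z["im"];W=z["W"]
# hob extents
m=(abs(W[...,2]-0.032)<0.006)&(W[...,0]>0.48)&(W[...,0]<0.8)&(abs(W[...,1])<0.4)
mm=cv2.morphologyEx(m.astype(np.uint8),cv2.MORPH_OPEN,np.ones((3,3)))
n,l,st,c=cv2.connectedComponentsWithStats(mm);i=1+np.argmax(st[1:,4])
P=W[l==i];print("hob",cv2.minAreaRect((P[:,:2]*1000).astype(np.float32)),P[:,2].mean())
print("pan",pan(W))
# black handle of pan
hsv=cv2.cvtColor(im,cv2.COLOR_RGB2HSV)
blk=hsv[...,2]<60
def blackobj(z0,z1,x0,x1,y0,y1):
    m=blk&(W[...,2]>z0)&(W[...,2]<z1)&(W[...,0]>x0)&(W[...,0]<x1)&(W[...,1]>y0)&(W[...,1]<y1)
    return W[m]
P=blackobj(0.07,0.1,0.45,0.62,-0.3,-0.05);print("panh",len(P),P.mean(0),pca(P[:,:2]),np.ptp(P,0))
P=blackobj(0.13,0.19,0.5,0.75,-0.1,0.1);print("ketH",len(P),P.mean(0),pca(P[:,:2]),P.min(0),P.max(0))
P=W[(W[...,2]>0.05)&(W[...,0]>0.5)&(W[...,0]<0.78)&(abs(W[...,1])<0.12)]
print("kettle all",np.array(cv2.minEnclosingCircle((P[P[:,2]<0.112][:,:2]*1000).astype(np.float32))[0]))
Q=P[(P[:,2]>0.1)&(P[:,2]<0.121)];print(circ(Q[:,:2]),len(Q),np.percentile(P[:,2],[50,90,99]))
P=blackobj(0.09,0.25,0.3,0.55,-0.5,-0.25);print("lever blk",len(P));print(P[::8])
# block top
m=(abs(W[...,2]-0.043)<0.006)&(W[...,0]>0.35)&(W[...,0]<0.6)&(W[...,1]<-0.27)&(W[...,1]>-0.5)&(hsv[...,1]<80)
P=W[m];print("block",len(P),cv2.minAreaRect((P[:,:2]*1000).astype(np.float32)))
m=(W[...,2]>0.018)&(W[...,2]<0.035)&(W[...,0]>0.34)&(W[...,0]<0.58)&(W[...,1]>0.2)&(W[...,1]<0.5)
mm=cv2.morphologyEx(m.astype(np.uint8),cv2.MORPH_CLOSE,np.ones((3,3)));P=W[m]
print("tray",len(P),cv2.minAreaRect((P[:,:2]*1000).astype(np.float32)))
# white ring
m=(hsv[...,2]>170)&(hsv[...,1]<40)&(abs(W[...,2]-0.032)<0.006)&(W[...,0]>0.55)&(W[...,0]<0.75)&(W[...,1]>0.1)&(W[...,1]<0.28)
P=W[m];print("park",len(P),cv2.minAreaRect((P[:,:2]*1000).astype(np.float32)))
save(im,"crop_hob.png",(150,100,360,210)); save(im,"crop_lever.png",(350,160,430,250))
E
```

```text
hob ((647.90625, 12.9840087890625), (580.1094970703125, 242.84873962402344), 89.38085174560547) 0.03105826871101922
pan (array([ 0.6504, -0.1716,  0.0799]), np.float64(0.003353512206340472), 294)
panh 96 [ 0.5385 -0.1372  0.0849] (array([ 0.5385, -0.1372]), array([[-0.9546,  0.2979],
       [-0.2979, -0.9546]]), array([0.013 , 0.0051])) [0.0436 0.0256 0.0108]
ketH 232 [0.6434 0.0209 0.1649] (array([0.6434, 0.0209]), array([[-0.9716,  0.2365],
       [-0.2365, -0.9716]]), array([0.0294, 0.0047])) [0.5954 0.0031 0.1366] [0.6942 0.0385 0.1694]
kettle all [652.2371 -24.0339]
(array([0.6458, 0.0221, 0.0418]), np.float64(0.01612241669674373)) 944 [0.1092 0.1642 0.1679]
lever blk 100
[[ 0.4644 -0.3813  0.106 ]
 [ 0.4583 -0.354   0.1057]
 [ 0.4489 -0.3662  0.1327]
 [ 0.4465 -0.3655  0.127 ]
 [ 0.4434 -0.3603  0.1343]
 [ 0.4404 -0.3626  0.1426]
 [ 0.4355 -0.3591  0.1297]
 [ 0.4299 -0.359   0.1375]
 [ 0.4239 -0.3799  0.1792]
 [ 0.4186 -0.3693  0.1803]
 [ 0.4161 -0.3717  0.1805]
 [ 0.4137 -0.3758  0.1761]
 [ 0.4112 -0.3791  0.1805]]
block 534 ((508.89056396484375, -353.04510498046875), (214.39833068847656, 90.45286560058594), 21.57002067565918)
tray 872 ((480.8872985839844, 334.0645751953125), (259.8317565917969, 213.28424072265625), 86.30987548828125)
park 599 ((649.9094848632812, 190.2102813720703), (199.57302856445312, 179.7726593017578), 0.20195358991622925)
```

View pics/crop_hob.png

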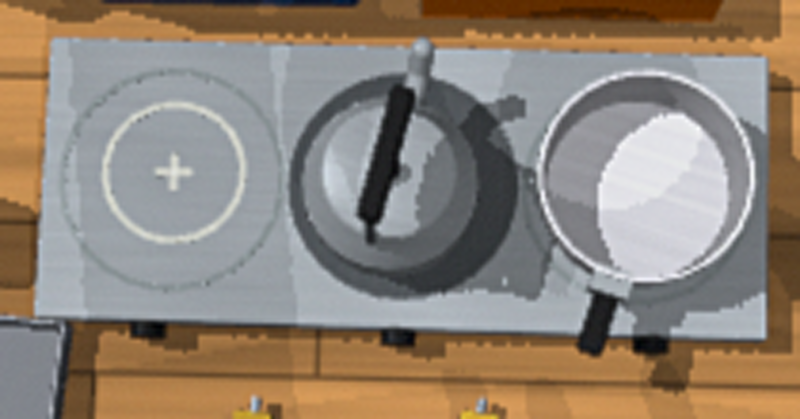

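View pics/crop_lever.png

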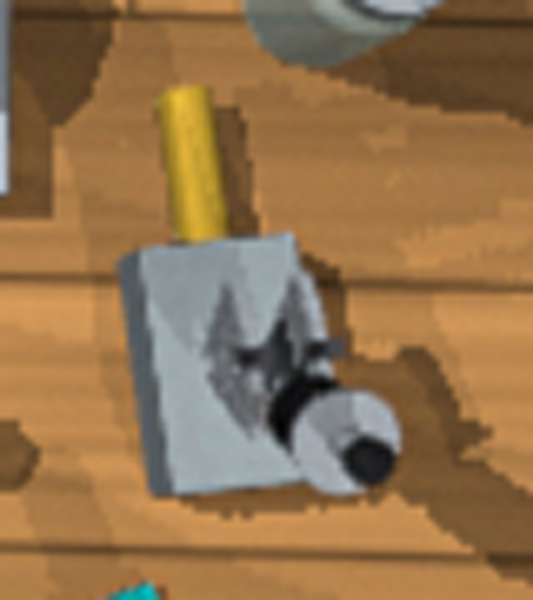

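```bash
cat >> h.py <<'E'
def ray(n,u,v,z):
    c=get_calibration(n);K=c["mtx"];C=-c["R"].T@c["t"]
    r=c["R"].T@np.array([(u-K[0,2])/K[0,0],(v-K[1,2])/K[1,1],1]);return C+r*(z-C[2])/r[2]
E
python3 - <<'E'
from fit import *
z=np.load("top.npz");im=z["im"];W=z["W"]
for (u,v) in [(300,250),(180,240),(400,250),(240,300//1-60),(350,240)]:
    print(W[v-2:v+3,u-2:u+3,2].mean().round(4),end=" ")
print()
print("hob z",[W[v,u,2].round(4) for u,v in [(180,120),(180,175),(225,180),(345,180),(345,120)]])
hsv=cv2.cvtColor(im,cv2.COLOR_RGB2HSV)
g=cv2.cvtColor(im,cv2.COLOR_RGB2GRAY)
c=cv2.HoughCircles(cv2.resize(g,None,fx=4,fy=4,interpolation=cv2.INTER_CUBIC)[400:800,600:1000],cv2.HOUGH_GRADIENT,1,400,param1=80,param2=20,minRadius=50,maxRadius=95);print(c)
if c is not None:
    u,v=(c[0,0,:2]+[600,400])/4-0.375; print("park circle",u,v,ray("top",u,v,.03))
print("park cross",ray("top",195.3,144.8,.03))
# hob corners from 800x600
for u,v in [(255,173),(549,181),(550,295),(249,289)]: print(ray("top",u*.64-.2,v*.64-.2,.03))
for u,v in [(172,282),(263,289),(253,375),(160,367)]: print("tray",ray("top",u*.64-.2,v*.64-.2,.025))
im2,d2=capture("scene");W2=cloud("scene",d2);np.savez("scene.npz",im=im2,W=W2)
parts(im2,W2)
blk=cv2.cvtColor(im2,cv2.COLOR_RGB2HSV)[...,2]<70
for nm,(z0,z1,x0,x1,y0,y1) in dict(ketH=(0.13,0.19,0.5,0.75,-0.1,0.12),panh=(0.07,0.1,0.45,0.59,-0.2,-0.08),tip=(0.165,0.2,0.35,0.5,-0.45,-0.3)).items():
    m=blk&(W2[...,2]>z0)&(W2[...,2]<z1)&(W2[...,0]>x0)&(W2[...,0]<x1)&(W2[...,1]>y0)&(W2[...,1]<y1)
    P=W2[m];print(nm,len(P),P.mean(0),P.min(0),P.max(0))
m=(abs(W2[...,2]-.03)<.008)
print("scene cam pan",pan(W2))
print("park cross scene", ray("scene",505*.64,320*.64,.03))
E
```

```text
0.0047 0.0005 0.0005 0.0012 0.0012 
hob z [np.float64(0.0312), np.float64(0.0322), np.float64(0.0288), np.float64(0.0292), np.float64(0.0315)]
[[[182.5 180.5  74.8]]]
park circle 195.25 144.75 [0.6619 0.1963 0.03  ]
park cross [0.6617 0.1961 0.03  ]
[0.7678 0.3006 0.03  ]
[ 0.7615 -0.2772  0.03  ]
[ 0.5371 -0.2784  0.03  ]
[0.5364 0.3006 0.03  ]
tray [0.5477 0.4537 0.025 ]
tray [0.5377 0.2747 0.025 ]
tray [0.3715 0.2857 0.025 ]
tray [0.3824 0.466  0.025 ]
pix [406. 133.] n 100 z 0.0659 
  all [array([926.1,  32.7]), array([  98.2, 1446.1]), 19.4] 
  top [array([927. ,  30.3]), array([  93.6, 1441.1]), 19.2] 
  low None V [-0.3051  0.9523]
ketH 143 [0.6474 0.0152 0.1626] [ 0.6014 -0.0009  0.1383] [0.6946 0.0336 0.1691]
panh 45 [ 0.539  -0.1412  0.0828] [ 0.5226 -0.1529  0.0777] [ 0.5551 -0.1291  0.0873]
tip 15 [ 0.4204 -0.3805  0.1798] [ 0.4135 -0.3868  0.1757] [ 0.4278 -0.3735  0.1865]
scene cam pan (array([ 0.6532, -0.1751,  0.0795]), np.float64(0.00207598181959938), 224)
park cross scene [0.6646 0.1938 0.03  ]
```

```bash
cat > go.py <<'E'
import sys
from h import *
def go(x,y,z,yaw):
    s=get_state();p=s["tcp_pos"];ya=s["eef_rot"][2]
    c,sn=np.cos(np.radians(ya)),np.sin(np.radians(ya))
    D=np.array([x,y,z])-p
    sl=[c*D[0]+sn*D[1], sn*D[0]-c*D[1], -D[2]]
    r=-((yaw-ya+90)%180-90)
    print("slide",np.round(sl,4),"roll",round(r,1),"dist",np.linalg.norm(D).round(3),"| at",p,"yaw",round(ya,1),"j6",s["joints"][5].round(1),"t",round(s["time_s"],2),"F",s["contact_force"],"w",s["gripper_width"].round(4))
if __name__=="__main__": go(*map(float,sys.argv[1:5]))
E
python3 go.py 0.646 0.019 0.227 166.3
```

```text
Traceback (most recent call last):
  File "go.py", line 10, in <module>
    if __name__=="__main__": go(*map(float,sys.argv[1:5]))
                             ~~^^^^^^^^^^^^^^^^^^^^^^^^^^^
  File "go.py", line 9, in go
    print("slide",np.round(sl,4),"roll",round(r,1),"dist",np.linalg.norm(D).round(3),"| at",p,"yaw",round(ya,1),"j6",s["joints"][5].round(1),"t",round(s["time_s"],2),"F",s["contact_force"],"w",s["gripper_width"].round(4))
                                                                                                                                                                                                 ^^^^^^^^^^^^^^^^^^^^^^^^
AttributeError: 'float' object has no attribute 'round'
```

```bash
sed -i 's/s\["gripper_width"\].round(4)/round(s["gripper_width"],4)/' go.py
python3 go.py 0.646 0.019 0.227 166.3
```

```text
slide [-0.6315  0.5375 -0.0004] roll 27.7 dist 0.829 | at [ 0.1629 -0.655   0.2266] yaw -166.0 j6 -16.5 t 0.9 F [0.353  0.6171 0.1949] w 0.0876
```

>>> {"method": "apply_moves", "body": {"commands": [{"grip":0.2,"slide":[-0.3,0.255,-0.02],"roll":14},{"grip":0.2,"slide":[-0.3,0.255,-0.02],"roll":14},{"grip":0.2,"slide":[-0.3,0.255,-0.02],"roll":14},{"grip":0.2,"slide":[-0.3,0.255,-0.02],"roll":14},{"grip":0.2,"slide":[-0.3,0.255,-0.02],"roll":14}], "grip_force": 40}}

```text
time_s: 1.52
tcp_pos: [0.3452, -0.4008, 0.2428]
eef_rot: [-180.0, 0.0, 180.0]
contact_force: [1.7, -0.0, -0.5]
gripper_width: 0.0699
```

```bash
python3 go.py 0.646 0.019 0.200 166.3
```

```text
slide [-0.3006  0.42    0.0428] roll 13.7 dist 0.518 | at [ 0.3452 -0.4008  0.2428] yaw 180.0 j6 -62.0 t 1.52 F [ 1.726  -0.005  -0.5149] w 0.0699
```

>>> {"method": "apply_moves", "body": {"commands": [{"grip":0.2,"slide":[-0.301,0.42,0.0],"roll":13.7},{"grip":0.2,"slide":[-0.301,0.42,0.0],"roll":13.7},{"grip":0.2,"slide":[-0.301,0.42,0.0],"roll":13.7},{"grip":0.2,"slide":[-0.301,0.42,0.0],"roll":13.7},{"grip":0.2,"slide":[-0.301,0.42,0.0],"roll":13.7}]}}

```text
time_s: 2.15
tcp_pos: [0.5231, -0.1529, 0.2429]
eef_rot: [180.0, 0.1, 166.3]
contact_force: [1.3, -0.9, 1.2]
gripper_width: 0.07
```

```bash
python3 go.py 0.646 0.019 0.200 166.3
```

```text
slide [-0.0786  0.1961  0.0429] roll -0.0 dist 0.216 | at [ 0.5231 -0.1529  0.2429] yaw 166.3 j6 -108.0 t 2.15 F [ 1.3202 -0.9281  1.2071] w 0.07
```

>>> {"method": "apply_moves", "body": {"commands": [{"grip":0.2,"slide":[-0.079,0.196,0.043],"roll":0},{"grip":0.2,"slide":[-0.079,0.196,0.043],"roll":0},{"grip":0.2,"slide":[-0.079,0.196,0.043],"roll":0},{"grip":0.2,"slide":[-0.079,0.196,0.043],"roll":0},{"grip":0.2,"slide":[-0.079,0.196,0.043],"roll":0}]}}

```text
time_s: 2.78
tcp_pos: [0.6458, 0.0182, 0.1981]
eef_rot: [-179.9, -0.1, 166.4]
contact_force: [-0.8, -0.1, -0.2]
gripper_width: 0.0696
```

```bash
python3 go.py 0.646 0.019 0.142 166.3; python3 - <<'E'
from h import *
im,d=capture("scene");save(im,"a1.png",(200,130,420,300))
E
```

```text
slide [-0.      0.0008  0.0561] roll 0.1 dist 0.056 | at [0.6458 0.0182 0.1981] yaw 166.4 j6 -122.5 t 2.77 F [-0.7868 -0.1391 -0.1714] w 0.0696
```

View pics/a1.png

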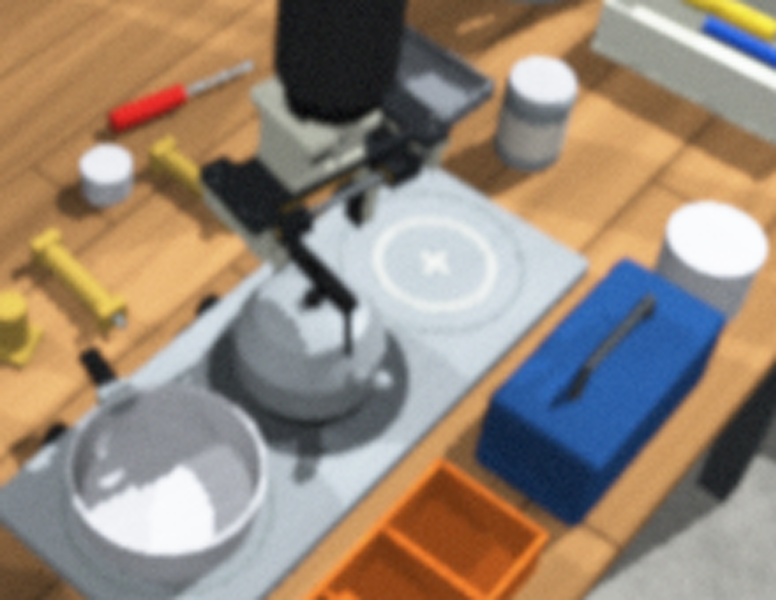

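The fingers straddle the kettle handle, which is near crop pixel (320,270). I'm descending and closing on it.

>>> {"method": "apply_moves", "body": {"commands": [{"grip":0.2,"slide":[0,0.001,0.03],"roll":0},{"grip":0.2,"slide":[0,0.001,0.056],"roll":0},{"grip":0.6,"slide":[0,0.001,0.056],"roll":0},{"grip":0.9,"slide":[0,0.001,0.056],"roll":0},{"grip":1,"slide":[0,0.001,0.056],"roll":0}]}}

```text
time_s: 3.45
tcp_pos: [0.6464, 0.0176, 0.1451]
eef_rot: [179.9, 0.1, 166.3]
contact_force: [-0.1, 0.7, -0.4]
gripper_width: 0.0455
```

```bash
python3 go.py 0.664 0.195 0.142 166.3
```

```text
slide [0.025  0.1766 0.0031] roll -0.0 dist 0.178 | at [0.6464 0.0176 0.1451] yaw 166.3 j6 -122.6 t 3.45 F [-0.125   0.6822 -0.4116] w 0.0455
```

>>> {"method": "apply_moves", "body": {"commands": [{"grip":1,"slide":[0,0,0],"roll":0},{"grip":1,"slide":[0,0,0],"roll":0},{"grip":1,"slide":[0,0,0],"roll":0},{"grip":1,"slide":[0,0,0],"roll":0}]}}

```text
time_s: 3.95
tcp_pos: [0.6458, 0.0182, 0.1436]
eef_rot: [180.0, 0.0, 166.3]
contact_force: [0.0, 2.3, 2.0]
gripper_width: 0.0173
```

```bash
python3 go.py 0.664 0.195 0.142 166.3
```

```text
slide [0.0243 0.1761 0.0016] roll -0.0 dist 0.178 | at [0.6458 0.0182 0.1436] yaw 166.3 j6 -122.6 t 3.95 F [0.0324 2.2635 1.9865] w 0.0173
```

>>> {"method": "apply_moves", "body": {"commands": [{"grip":1,"slide":[0.002,0.015,0],"roll":0},{"grip":1,"slide":[0.005,0.035,0],"roll":0},{"grip":1,"slide":[0.008,0.055,0],"roll":0},{"grip":1,"slide":[0.0105,0.075,0],"roll":0},{"grip":1,"slide":[0.013,0.095,0],"roll":0}]}}

```text
time_s: 4.58
tcp_pos: [0.6557, 0.1143, 0.1437]
eef_rot: [-180.0, 0.0, 166.3]
contact_force: [1.1, -4.8, 2.7]
gripper_width: 0.0178
```

```bash
python3 go.py 0.664 0.195 0.143 166.3
```

```text
slide [0.0111 0.0804 0.0007] roll -0.0 dist 0.081 | at [0.6557 0.1143 0.1437] yaw 166.3 j6 -130.4 t 4.58 F [ 1.0963 -4.8411  2.6983] w 0.0178
```

>>> {"method": "apply_moves", "body": {"commands": [{"grip":1,"slide":[0.003,0.02,0],"roll":0},{"grip":1,"slide":[0.006,0.04,0],"roll":0},{"grip":1,"slide":[0.008,0.06,0],"roll":0},{"grip":1,"slide":[0.01,0.074,0],"roll":0},{"grip":1,"slide":[0.011,0.0805,0],"roll":0}]}}

```text
time_s: 5.2
tcp_pos: [0.6641, 0.1952, 0.1436]
eef_rot: [-180.0, 0.0, 166.3]
contact_force: [-1.2, -9.4, 9.8]
gripper_width: 0.0175
```

```bash
python3 go.py 0.664 0.195 0.143 166.3; python3 - <<'E'
from h import *
im,d=capture("scene");save(im,"a2.png",(200,130,420,300))
im,d=capture("top");save(im,"a2t.png",(130,90,370,250))
E
```

```text
slide [ 0.     -0.0002  0.0006] roll 0.0 dist 0.001 | at [0.6641 0.1952 0.1436] yaw 166.3 j6 -136.2 t 5.2 F [-1.1732 -9.3676  9.788 ] w 0.0175
```

View pics/a2.png

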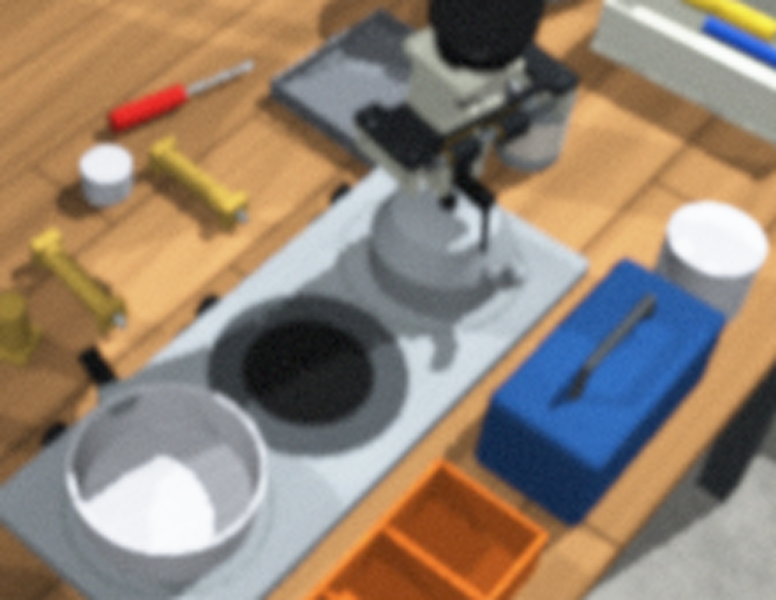

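View pics/a2t.png

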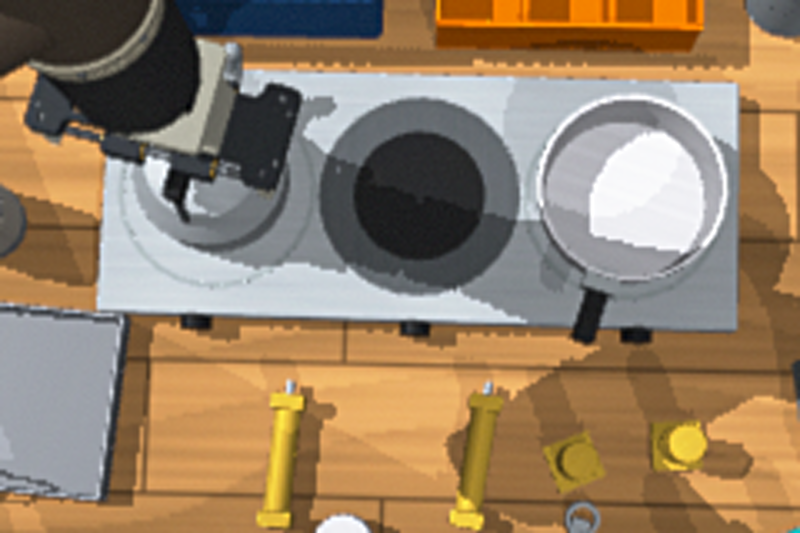

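The kettle stands on the end ring, and the burner is visible at top crop (420,197). I'm releasing it and rising.

>>> {"method": "apply_moves", "body": {"commands": [{"grip":0.4,"slide":[0,0,0],"roll":0},{"grip":0.4,"slide":[0,0,0],"roll":0},{"grip":0.4,"slide":[0,0,0],"roll":0},{"grip":0.4,"slide":[0,0,-0.04],"roll":0},{"grip":0.4,"slide":[0,0,-0.08],"roll":0}]}}

```text
time_s: 5.92
tcp_pos: [0.6637, 0.1939, 0.2237]
eef_rot: [-180.0, -0.1, 166.3]
contact_force: [0.1, 1.9, 0.7]
gripper_width: 0.0523
```

```bash
python3 go.py 0.433 -0.2245 0.22 166.3; python3 - <<'E'
from h import *
print(ray("top",255.65,148.75,.03))
E
```

```text
slide [ 0.1247 -0.4612  0.0037] roll -0.0 dist 0.478 | at [0.6637 0.1939 0.2237] yaw 166.3 j6 -136.1 t 5.92 F [0.0977 1.9214 0.7069] w 0.0523
[0.6529 0.0117 0.03  ]
```

>>> {"method": "apply_moves", "body": {"commands": [{"grip":0.32,"slide":[0.125,-0.463,0.0],"roll":0},{"grip":0.32,"slide":[0.125,-0.463,0.0],"roll":0},{"grip":0.32,"slide":[0.125,-0.463,0.0],"roll":0},{"grip":0.32,"slide":[0.125,-0.463,0.0],"roll":0},{"grip":0.32,"slide":[0.125,-0.463,0.0],"roll":0}], "grip_force": 25}}

```text
time_s: 6.55
tcp_pos: [0.512, -0.0812, 0.2235]
eef_rot: [180.0, 0.0, 166.3]
contact_force: [0.3, -0.5, 0.4]
gripper_width: 0.0593
```

```bash
python3 go.py 0.4345 -0.2255 0.11 166.3; python3 - <<'E'
from fit import *
im,W=topscene();parts(im,W);save(im,"a3.png",(120,90,400,280));print(pan(W))
E
```

```text
slide [ 0.0411 -0.1585  0.1135] roll -0.0 dist 0.199 | at [ 0.512  -0.0812  0.2235] yaw 166.3 j6 -116.4 t 6.55 F [ 0.2524 -0.5189  0.4101] w 0.0593
pix [ 28. 129.] n 313 z 0.0655 
  all [array([526.3, 366.2]), array([810.5, 102.2]), 63.3] 
  top [array([525.6, 365. ]), array([807.8, 100.5]), 63.4] 
  low None V [-0.6146 -0.7888]
pix [378. 184.] n 172 z 0.0349 
  all [array([ 462.6, -205.7]), array([ 64.9, 396.2]), 30.6] 
  top [array([ 463.4, -205.3]), array([ 63.2, 396.2]), 30.6] 
  low None V [ 0.5799 -0.8147]
pix [218. 215.] n 49 z 0.3817 
  all [array([409.3,  62.9]), array([160.2,  50.1]), 59.1] 
  top [array([407.8,  14.4]), array([75.4,  0. ]), -118.6] 
  low None V [0.46   0.8879]
pix [272. 228.] n 322 z 0.0328 
  all [array([415.1, -40.5]), array([ 35.6, 118.2]), 81.6] 
  top [array([415.1, -40.5]), array([ 35.6, 118.2]), 81.6] 
  low None V [-0.9895  0.1443]
pix [333. 223.] n 217 z 0.0627 
  all [array([ 423. , -131.4]), array([ 42.6, 231.2]), 6.0] 
  top [array([ 420.6, -128.5]), array([ 32.3, 225.8]), 7.6] 
  low [array([ 433.4, -224.7]), array([42.5, 42.4]), 4.4] V [-0.1839  0.983 ]
pix [302. 228.] n 206 z 0.0637 
  all [array([ 416.5, -132.7]), array([42.3, 43.1]), 23.0] 
  top [array([ 415.7, -132.6]), array([28.7, 31.6]), 1.6] 
  low [array([ 416.5, -132.7]), array([42.3, 43.1]), 23.0] V [-0.9986  0.0535]fit.py:4: RuntimeWarning: Mean of empty slice.
  c0=P.mean(0)
  ret = um.true_divide(
Traceback (most recent call last):
  File "fit.py", line 15, in pan
    r,s=circ(P[:,:2]);
        ~~~~^^^^^^^^^
  File "fit.py", line 6, in circ
    s=least_squares(f,[*c0,0.05],loss="soft_l1",f_scale=0.002);return s.x,np.std(s.fun)
ValueError: Initial guess is outside of provided bounds
```

View pics/a3.png

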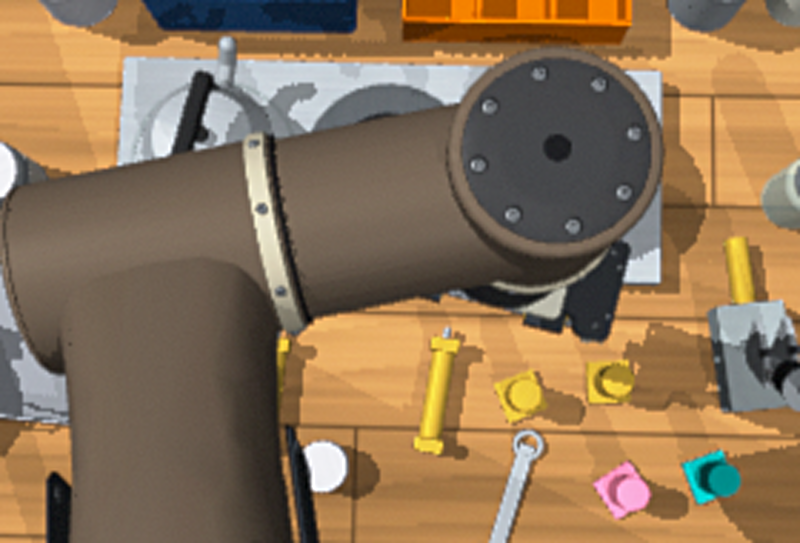

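The heads have not moved. I'm going to the first head, at (0.4335,-0.225).

>>> {"method": "apply_moves", "body": {"commands": [{"grip":0.32,"slide":[0.041,-0.1585,0.11],"roll":0},{"grip":0.32,"slide":[0.041,-0.1585,0.11],"roll":0},{"grip":0.32,"slide":[0.041,-0.1585,0.11],"roll":0},{"grip":0.32,"slide":[0.041,-0.1585,0.11],"roll":0},{"grip":0.32,"slide":[0.041,-0.1585,0.11],"roll":0}]}}

```text
time_s: 7.22
tcp_pos: [0.4357, -0.2244, 0.1133]
eef_rot: [-180.0, -0.0, 166.2]
contact_force: [-0.1, 0.0, 0.5]
gripper_width: 0.0596
```

```bash
python3 go.py 0.4345 -0.2255 0.025 166.3; python3 - <<'E'
from h import *
im,d=capture("scene");save(im,"a4.png",(100,150,300,300))
E
```

```text
slide [ 0.0009 -0.0013  0.0883] roll -0.1 dist 0.088 | at [ 0.4357 -0.2244  0.1133] yaw 166.2 j6 -99.6 t 7.22 F [-0.1491  0.0319  0.4958] w 0.0596
```

View pics/a4.png

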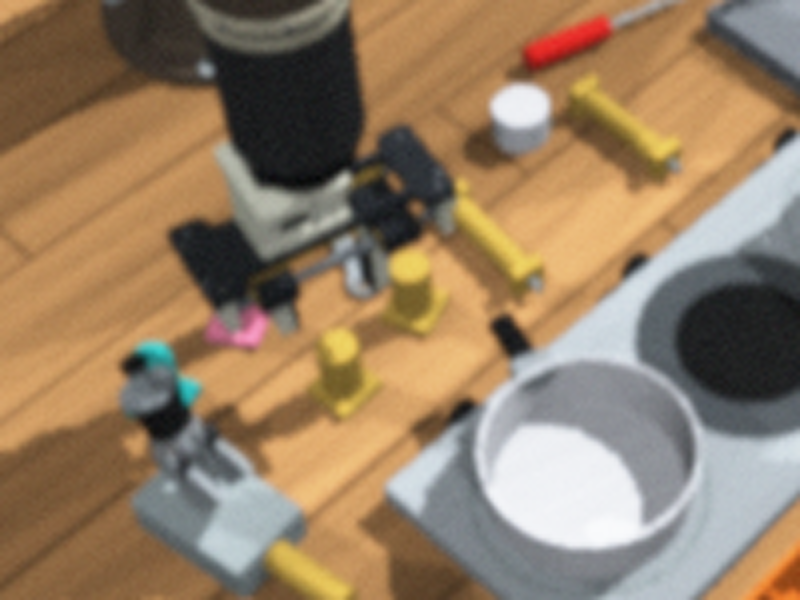

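The gripper is above the first head, at crop (340,360). I'm descending.

>>> {"method": "apply_moves", "body": {"commands": [{"grip":0.32,"slide":[0.001,-0.001,0.045],"roll":0},{"grip":0.32,"slide":[0.001,-0.001,0.089],"roll":0},{"grip":0.32,"slide":[0.001,-0.001,0.089],"roll":0},{"grip":1,"slide":[0.001,-0.001,0.089],"roll":0},{"grip":1,"slide":[0.001,-0.001,0.089],"roll":0}]}}

```text
time_s: 7.9
tcp_pos: [0.4364, -0.2246, 0.0263]
eef_rot: [180.0, 0.2, 166.3]
contact_force: [0.1, 0.0, 0.2]
gripper_width: 0.0447
```

>>> {"method": "apply_moves", "body": {"commands": [{"grip":1,"slide":[0,0,0],"roll":0},{"grip":1,"slide":[0,0,0],"roll":0}]}}

```text
time_s: 8.15
tcp_pos: [0.4356, -0.2248, 0.0257]
eef_rot: [180.0, 0.1, 166.3]
contact_force: [-0.9, 2.5, 9.2]
gripper_width: 0.0334
```

```bash
python3 go.py 0.4345 -0.2255 0.15 166.3
```

```text
slide [ 0.0009 -0.0009 -0.1243] roll -0.0 dist 0.124 | at [ 0.4356 -0.2248  0.0257] yaw 166.3 j6 -99.5 t 8.15 F [-0.9048  2.5188  9.2134] w 0.0334
```

>>> {"method": "apply_moves", "body": {"commands": [{"grip":1,"slide":[0,0,-0.04],"roll":0},{"grip":1,"slide":[0,0,-0.09],"roll":0},{"grip":1,"slide":[0,0,-0.125],"roll":0},{"grip":1,"slide":[0,0,-0.125],"roll":0}], "grip_force": 30}}

```text
time_s: 8.65
tcp_pos: [0.4364, -0.2251, 0.1527]
eef_rot: [180.0, 0.4, 166.3]
contact_force: [0.0, -0.4, -2.3]
gripper_width: 0.0336
```

```bash
python3 go.py 0.685 -0.1815 0.15 166.3
```

```text
slide [-0.2312  0.1014  0.0027] roll -0.0 dist 0.252 | at [ 0.4364 -0.2251  0.1527] yaw 166.3 j6 -99.5 t 8.65 F [ 0.0459 -0.3558 -2.2572] w 0.0336
```

>>> {"method": "apply_moves", "body": {"commands": [{"grip":1,"slide":[-0.231,0.101,0],"roll":0},{"grip":1,"slide":[-0.231,0.101,0],"roll":0},{"grip":1,"slide":[-0.231,0.101,0],"roll":0},{"grip":1,"slide":[-0.231,0.101,0],"roll":0},{"grip":1,"slide":[-0.231,0.101,0],"roll":0}]}}

```text
time_s: 9.28
tcp_pos: [0.6854, -0.1803, 0.1458]
eef_rot: [-180.0, -0.2, 166.3]
contact_force: [-1.4, 0.0, -1.6]
gripper_width: 0.0336
```

```bash
python3 go.py 0.685 -0.1815 0.062 166.3; python3 - <<'E'
from fit import *
im,d=capture("scene");save(im,"a5.png",(170,150,370,300));W=cloud("scene",d);print(pan(W,(0.652,-0.1735)))
E
```

```text
slide [ 0.0001 -0.0012  0.0838] roll 0.0 dist 0.084 | at [ 0.6854 -0.1803  0.1458] yaw 166.3 j6 -104.6 t 9.28 F [-1.3847  0.0211 -1.6   ] w 0.0336
(array([ 0.6537, -0.1755,  0.0792]), np.float64(0.0013029705223632153), 130)
```

View pics/a5.png

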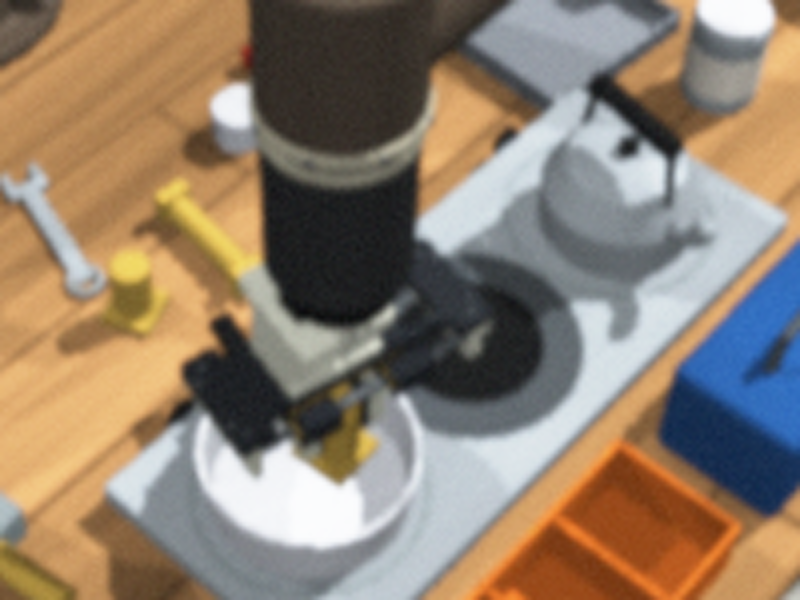

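The head is over the pan. I'm lowering it to just above the floor.

>>> {"method": "apply_moves", "body": {"commands": [{"grip":1,"slide":[0,0,0.035],"roll":0},{"grip":1,"slide":[0,0,0.065],"roll":0},{"grip":1,"slide":[0,-0.001,0.083],"roll":0},{"grip":1,"slide":[0,-0.001,0.083],"roll":0}]}}

```text
time_s: 9.82
tcp_pos: [0.6812, -0.1827, 0.0651]
eef_rot: [-180.0, -0.2, 166.2]
contact_force: [0.6, 0.1, -0.4]
gripper_width: 0.0337
```

>>> {"method": "apply_moves", "body": {"commands": [{"grip":0.4,"slide":[0,0,0],"roll":0},{"grip":0.4,"slide":[0,0,0],"roll":0},{"grip":0.4,"slide":[0,0,0],"roll":0},{"grip":0.4,"slide":[0,0,-0.04],"roll":0},{"grip":0.4,"slide":[0,0,-0.1],"roll":0}]}}

```text
time_s: 10.45
tcp_pos: [0.6815, -0.1822, 0.1657]
eef_rot: [-180.0, -0.2, 166.3]
contact_force: [2.0, 0.2, 0.7]
gripper_width: 0.0525
```

```bash
python3 go.py 0.4175 -0.1337 0.15 166.3
```

```text
slide [ 0.268  -0.0155  0.0157] roll -0.0 dist 0.269 | at [ 0.6815 -0.1822  0.1657] yaw 166.3 j6 -104.5 t 10.45 F [2.0331 0.2286 0.7461] w 0.0525
```

>>> {"method": "apply_moves", "body": {"commands": [{"grip":0.32,"slide":[0.268,-0.0155,0.03],"roll":0},{"grip":0.32,"slide":[0.268,-0.0155,0.03],"roll":0},{"grip":0.32,"slide":[0.268,-0.0155,0.03],"roll":0},{"grip":0.32,"slide":[0.268,-0.0155,0.03],"roll":0},{"grip":0.32,"slide":[0.268,-0.0155,0.03],"roll":0}]}}

```text
time_s: 11.08
tcp_pos: [0.4152, -0.1336, 0.1366]
eef_rot: [180.0, 0.0, 166.3]
contact_force: [1.3, 0.6, 0.5]
gripper_width: 0.0602
```

```bash
python3 go.py 0.4175 -0.1337 0.025 166.3; python3 - <<'E'
from fit import *
im,W=topscene();parts(im,W);save(im,"a6.png",(220,90,420,280));
im,d=capture("scene");save(im,"a6s.png",(100,150,350,330))
E
```

```text
slide [-0.0023  0.0005  0.1116] roll -0.0 dist 0.112 | at [ 0.4152 -0.1336  0.1366] yaw 166.3 j6 -111.9 t 11.07 F [1.3426 0.5776 0.4754] w 0.0602
pix [ 28. 129.] n 313 z 0.0649 
  all [array([693.7, 698.6]), array([111.7,  24.5]), 0.3] 
  top [array([693.2, 699.2]), array([ 21.1, 110.3]), 89.2] 
  low None V [-1.     -0.0029]
pix [320. 139.] n 200 z 0.0984 
  all [array([ 535. , -114.3]), array([ 53. , 343.9]), 65.4] 
  top [array([544. , -96.6]), array([ 29.3, 344.4]), 58.3] 
  low None V [-0.8825  0.4703]
pix [378. 184.] n 172 z 0.0348 
  all [array([ 462.4, -205.1]), array([ 64.7, 394.9]), 30.6] 
  top [array([ 462.4, -205.1]), array([ 64.4, 394.9]), 30.6] 
  low None V [ 0.5794 -0.8151]
```

View pics/a6.png

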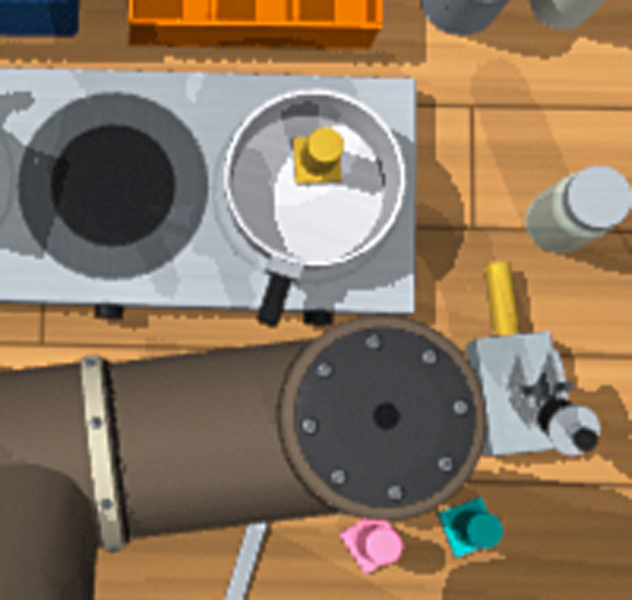

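View pics/a6s.png

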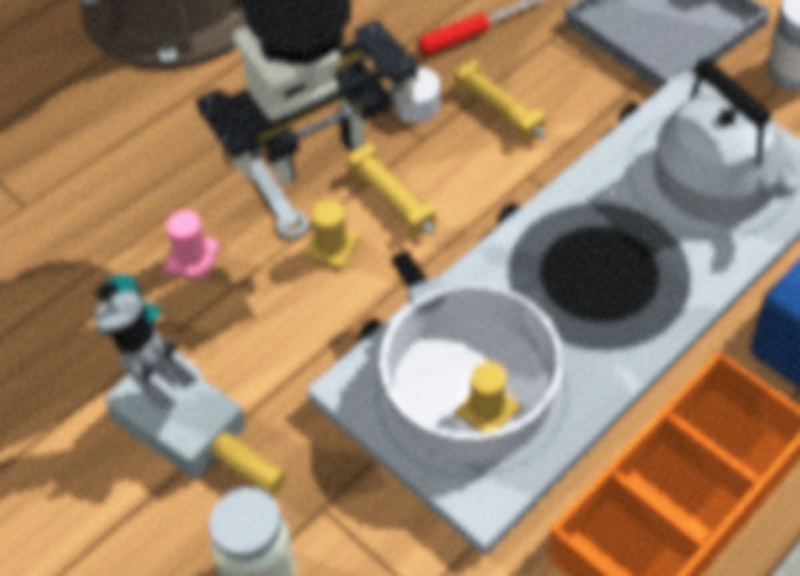

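The first head stands in the pan at scene crop (488,395), and the second is still at (330,235). I'll check where the second head projects.

```bash
python3 - <<'E'
from h import *
for X in [(0.416,-.1326,.06),(0.416,-.1326,.0),(0.4152,-.1336,.1366)]: print((proj("scene",X)-[100,150])*3.2)
E
```

```text
[326.7753 210.0907]
[331.5918 246.326 ]
[318.8328 160.4419]
```

>>> {"method": "apply_moves", "body": {"commands": [{"grip":0.32,"slide":[-0.002,0,0.05],"roll":0},{"grip":0.32,"slide":[-0.002,0,0.1],"roll":0},{"grip":0.32,"slide":[-0.002,0,0.112],"roll":0},{"grip":0.32,"slide":[-0.002,0,0.112],"roll":0},{"grip":1,"slide":[-0.002,0,0.112],"roll":0}]}}

```text
time_s: 11.8
tcp_pos: [0.4222, -0.1343, 0.0258]
eef_rot: [180.0, 0.1, 166.3]
contact_force: [-0.7, -0.1, 0.6]
gripper_width: 0.054
```

>>> {"method": "apply_moves", "body": {"commands": [{"grip":1,"slide":[0,0,0],"roll":0},{"grip":1,"slide":[0,0,0],"roll":0},{"grip":1,"slide":[0,0,0],"roll":0},{"grip":1,"slide":[0,0,-0.03],"roll":0},{"grip":1,"slide":[0,0,-0.08],"roll":0}]}}

```text
time_s: 12.42
tcp_pos: [0.4191, -0.1344, 0.1042]
eef_rot: [-179.9, -0.2, 166.3]
contact_force: [1.3, 0.4, -1.1]
gripper_width: 0.0334
```

```bash
python3 go.py 0.6195 -0.1655 0.15 166.3
```

```text
slide [-0.202   0.0174 -0.0458] roll -0.0 dist 0.208 | at [ 0.4191 -0.1344  0.1042] yaw 166.3 j6 -111.8 t 12.43 F [ 1.3475  0.3695 -1.1149] w 0.0334
```

>>> {"method": "apply_moves", "body": {"commands": [{"grip":1,"slide":[0,0,-0.046],"roll":0},{"grip":1,"slide":[-0.06,0.005,-0.046],"roll":0},{"grip":1,"slide":[-0.12,0.01,-0.046],"roll":0},{"grip":1,"slide":[-0.18,0.015,-0.046],"roll":0},{"grip":1,"slide":[-0.202,0.0175,-0.046],"roll":0}]}}

```text
time_s: 13.05
tcp_pos: [0.6234, -0.1658, 0.1493]
eef_rot: [-180.0, -0.0, 166.2]
contact_force: [-1.3, 0.2, -1.0]
gripper_width: 0.0335
```

```bash
python3 go.py 0.6195 -0.1655 0.063 166.3; python3 - <<'E'
from fit import *
im,d=capture("scene");save(im,"a7.png",(170,150,370,300));W=cloud("scene",d);print(pan(W,(0.652,-0.1735)))
E
```

```text
slide [ 0.0039 -0.0006  0.0863] roll -0.1 dist 0.086 | at [ 0.6234 -0.1658  0.1493] yaw 166.2 j6 -106.2 t 13.05 F [-1.3026  0.217  -0.9665] w 0.0335
(array([ 0.6533, -0.1755,  0.0793]), np.float64(0.0014903172627096794), 189)
```

View pics/a7.png

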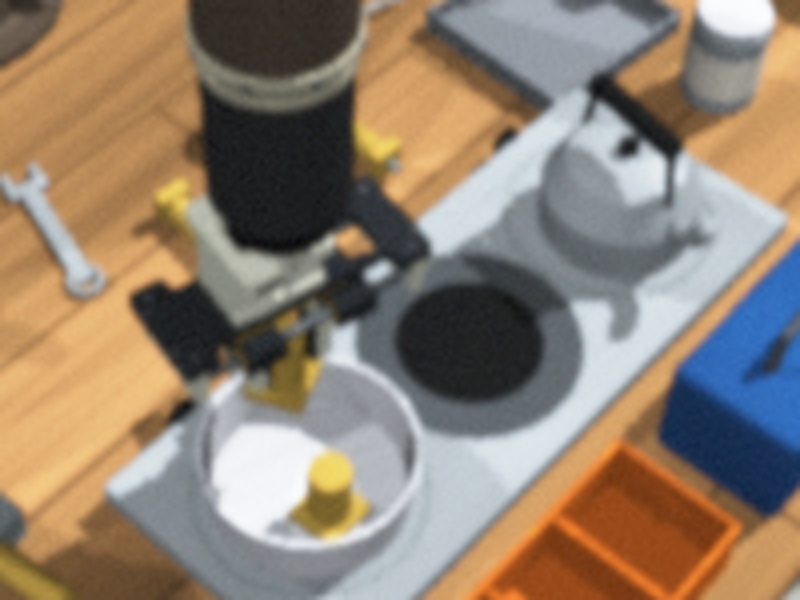

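>>> {"method": "apply_moves", "body": {"commands": [{"grip":1,"slide":[0.002,0,0.035],"roll":0},{"grip":1,"slide":[0.002,0,0.065],"roll":0},{"grip":1,"slide":[0.002,0,0.086],"roll":0},{"grip":1,"slide":[0.002,0,0.086],"roll":0}]}}

```text
time_s: 13.6
tcp_pos: [0.6179, -0.1647, 0.0629]
eef_rot: [-180.0, -0.2, 166.3]
contact_force: [0.3, 0.7, -0.1]
gripper_width: 0.0339
```

>>> {"method": "apply_moves", "body": {"commands": [{"grip":0.4,"slide":[0,0,0],"roll":0},{"grip":0.4,"slide":[0,0,0],"roll":0},{"grip":0.4,"slide":[0,0,0],"roll":0},{"grip":0.4,"slide":[0,0,-0.04],"roll":0},{"grip":0.4,"slide":[0,0,-0.1],"roll":0}]}}

```text
time_s: 14.22
tcp_pos: [0.6178, -0.1647, 0.164]
eef_rot: [-180.0, -0.2, 166.3]
contact_force: [1.9, 0.1, 0.1]
gripper_width: 0.0521
```

```bash
python3 go.py 0.4155 -0.0445 0.15 171.6; python3 - <<'E'
from fit import *
im,d=capture("scene");save(im,"a8.png",(170,150,370,300));W=cloud("scene",d);print(pan(W,(0.652,-0.1735)))
E
```

```text
slide [0.225  0.0688 0.014 ] roll -5.3 dist 0.236 | at [ 0.6178 -0.1647  0.164 ] yaw 166.3 j6 -106.2 t 14.22 F [1.9355 0.1314 0.0608] w 0.0521
(array([ 0.6534, -0.1753,  0.0792]), np.float64(0.0015539148597037299), 204)
```

View pics/a8.png

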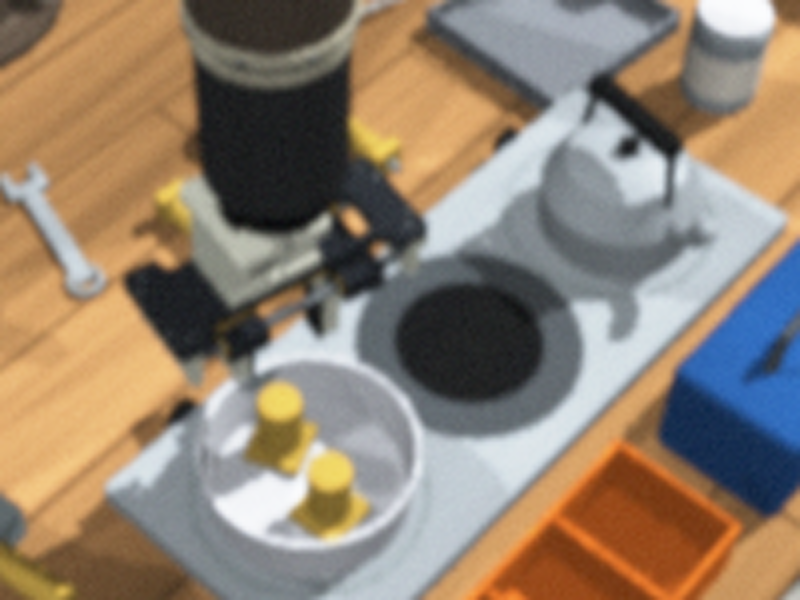

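Both heads stand in the pan, at crop (280,415) and (330,490). Now the tubes; the nearer one is at (0.415,-0.044).

>>> {"method": "apply_moves", "body": {"commands": [{"grip":0.4,"slide":[0.225,0.069,0],"roll":-5.3},{"grip":0.4,"slide":[0.225,0.069,0],"roll":-5.3},{"grip":0.4,"slide":[0.225,0.069,0],"roll":-5.3},{"grip":0.4,"slide":[0.225,0.069,0.04],"roll":-5.3},{"grip":0.4,"slide":[0.225,0.069,0.07],"roll":-5.3}]}}

```text
time_s: 14.9
tcp_pos: [0.4143, -0.0435, 0.0944]
eef_rot: [179.9, 0.1, 171.7]
contact_force: [2.4, 0.3, 0.7]
gripper_width: 0.0526
```

```bash
python3 go.py 0.4155 -0.0445 0.006 171.6; python3 - <<'E'
from fit import *
im,d=capture("scene");save(im,"a9.png",(150,100,350,250))
for X in [(0.4145-.06,-.044+.009,.03),(0.4145+.06,-.044-.009,.03),get_state()["tcp_pos"]]: print((proj("scene",X)-[150,100])*4)
E
```

```text
slide [-0.0013 -0.0008  0.0884] roll 0.1 dist 0.088 | at [ 0.4143 -0.0435  0.0944] yaw 171.7 j6 -119.7 t 14.9 F [2.4121 0.3366 0.7494] w 0.0526
[245.4841 382.4748]
[330.2069 467.6275]
[282.5186 375.4654]
```

View pics/a9.png

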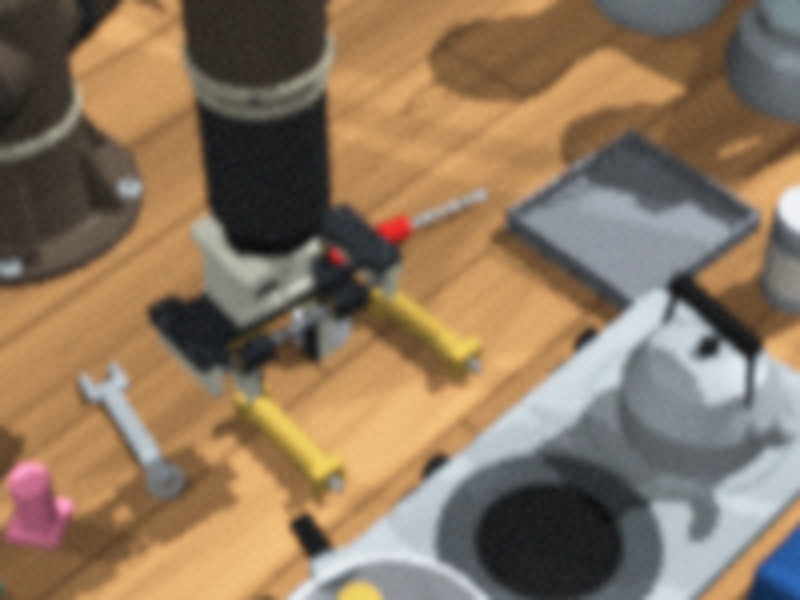

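The tube is where I expected, crop (245,395) to (330,475). I'm descending to grip it.

>>> {"method": "apply_moves", "body": {"commands": [{"grip":0.4,"slide":[-0.001,-0.001,0.045],"roll":0},{"grip":0.4,"slide":[-0.001,-0.001,0.075],"roll":0},{"grip":0.4,"slide":[-0.001,-0.001,0.089],"roll":0},{"grip":0.4,"slide":[-0.001,-0.001,0.089],"roll":0},{"grip":1,"slide":[-0.001,-0.001,0.089],"roll":0}]}}

```text
time_s: 15.58
tcp_pos: [0.4186, -0.0454, 0.0062]
eef_rot: [180.0, 0.1, 171.6]
contact_force: [0.4, 0.1, 0.6]
gripper_width: 0.0475
```

>>> {"method": "apply_moves", "body": {"commands": [{"grip":1,"slide":[0,0,0],"roll":0},{"grip":1,"slide":[0,0,0],"roll":0},{"grip":1,"slide":[0,0,0],"roll":0},{"grip":1,"slide":[0,0,0],"roll":0}]}}

```text
time_s: 16.08
tcp_pos: [0.4181, -0.0454, 0.0058]
eef_rot: [180.0, 0.0, 171.6]
contact_force: [-1.9, 1.0, 7.0]
gripper_width: 0.0231
```

```bash
python3 go.py 0.462 0.405 0.10 176.3
```

```text
slide [ 0.0225  0.4519 -0.0942] roll -4.7 dist 0.462 | at [ 0.4181 -0.0454  0.0058] yaw 171.6 j6 -119.4 t 16.07 F [-1.9378  1.0118  6.9937] w 0.0231
```

>>> {"method": "apply_moves", "body": {"commands": [{"grip":1,"slide":[0,0,-0.05],"roll":0},{"grip":1,"slide":[0.001,0.03,-0.1],"roll":-4.7},{"grip":1,"slide":[0.005,0.09,-0.1],"roll":-4.7},{"grip":1,"slide":[0.008,0.15,-0.1],"roll":-4.7},{"grip":1,"slide":[0.01,0.21,-0.1],"roll":-4.7}]}}

```text
time_s: 16.7
tcp_pos: [0.4383, 0.1655, 0.1058]
eef_rot: [180.0, 0.0, 176.3]
contact_force: [0.8, -0.1, -0.5]
gripper_width: 0.0233
```

```bash
python3 go.py 0.462 0.405 0.10 176.3
```

```text
slide [-0.008   0.2405  0.0058] roll -0.0 dist 0.241 | at [0.4383 0.1655 0.1058] yaw 176.3 j6 -138.6 t 16.7 F [ 0.7805 -0.0716 -0.5024] w 0.0233
```

>>> {"method": "apply_moves", "body": {"commands": [{"grip":1,"slide":[-0.008,0.24,0],"roll":0},{"grip":1,"slide":[-0.008,0.24,0],"roll":0},{"grip":1,"slide":[-0.008,0.24,0],"roll":0},{"grip":1,"slide":[-0.008,0.24,0],"roll":0},{"grip":1,"slide":[-0.008,0.24,0],"roll":0}]}}

```text
time_s: 17.32
tcp_pos: [0.4621, 0.406, 0.1043]
eef_rot: [-180.0, -0.0, 176.4]
contact_force: [0.2, -0.5, -1.2]
gripper_width: 0.0234
```

```bash
python3 go.py 0.462 0.405 0.013 176.3; python3 - <<'E'
from fit import *
im,d=capture("scene");save(im,"b1.png",(220,80,420,230))
im,d=capture("top");save(im,"b1t.png",(80,150,280,300))
print(proj("top",(.46,.37,.025)))
E
```

```text
slide [ 0.     -0.001   0.0913] roll 0.1 dist 0.091 | at [0.4621 0.406  0.1043] yaw 176.4 j6 -153.1 t 17.32 F [ 0.1636 -0.5136 -1.2428] w 0.0234
[135.4551 209.6079]
```

View pics/b1.png

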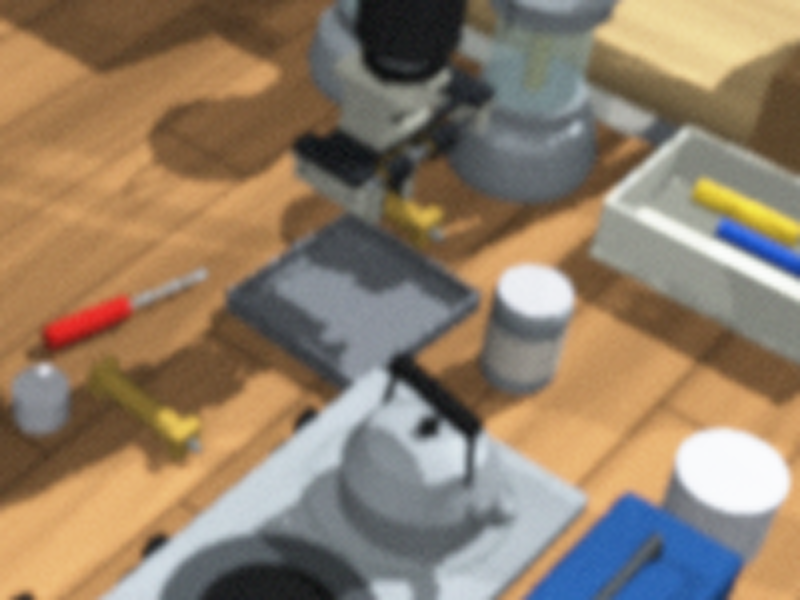

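View pics/b1t.png

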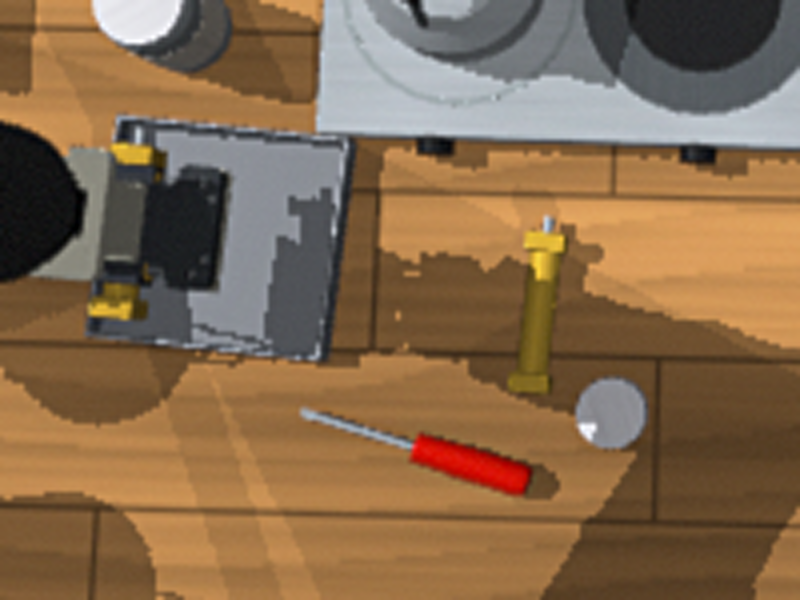

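The tube hangs over the tray's left half, at top crop (125,220) and parallel to the tray edge. I'm lowering it.

>>> {"method": "apply_moves", "body": {"commands": [{"grip":1,"slide":[0,-0.005,0.03],"roll":0},{"grip":1,"slide":[0,-0.005,0.06],"roll":0},{"grip":1,"slide":[0,-0.005,0.08],"roll":0},{"grip":1,"slide":[0,-0.005,0.0905],"roll":0},{"grip":1,"slide":[0,-0.005,0.0905],"roll":0}]}}

```text
time_s: 18.05
tcp_pos: [0.4618, 0.3967, 0.0146]
eef_rot: [-179.9, -0.0, 176.2]
contact_force: [-0.9, 0.2, -0.7]
gripper_width: 0.0233
```

>>> {"method": "apply_moves", "body": {"commands": [{"grip":0.56,"slide":[0,0,0],"roll":0},{"grip":0.56,"slide":[0,0,0],"roll":0},{"grip":0.56,"slide":[0,0,0],"roll":0},{"grip":0.56,"slide":[0,0,-0.03],"roll":0},{"grip":0.5,"slide":[0,0,-0.08],"roll":0}]}}

```text
time_s: 18.68
tcp_pos: [0.4611, 0.3966, 0.0943]
eef_rot: [-179.8, -0.1, 176.3]
contact_force: [0.5, 1.0, 0.5]
gripper_width: 0.0424
```

```bash
python3 go.py 0.4125 0.1305 0.10 175.5; python3 - <<'E'
from fit import *
im,d=capture("scene");save(im,"b2.png",(220,80,420,230))
E
```

```text
slide [ 0.0312 -0.2687 -0.0057] roll 0.8 dist 0.271 | at [0.4611 0.3966 0.0943] yaw 176.3 j6 -152.8 t 18.68 F [0.5208 0.9663 0.4504] w 0.0424
```

View pics/b2.png

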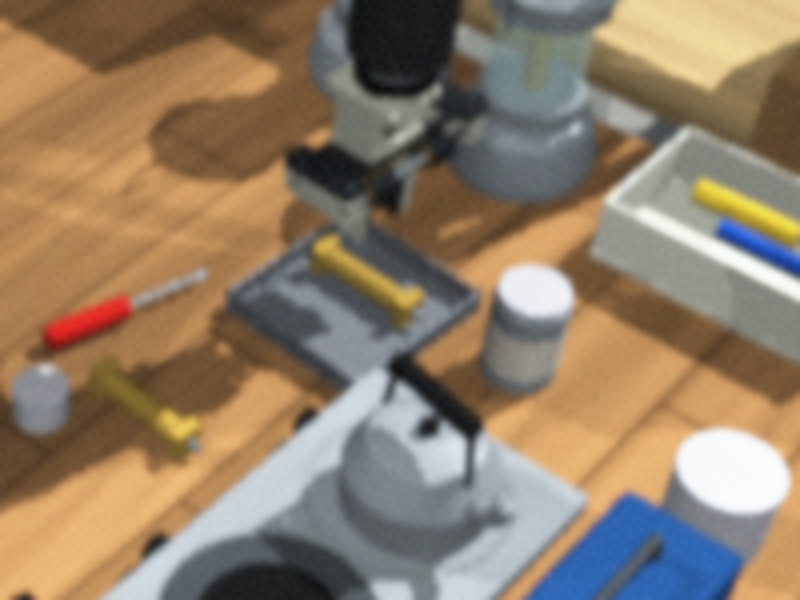

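The tube lies in the tray, crop (365,275). Now the second tube.

>>> {"method": "apply_moves", "body": {"commands": [{"grip":0.45,"slide":[0.031,-0.2685,-0.005],"roll":0.8},{"grip":0.45,"slide":[0.031,-0.2685,-0.005],"roll":0.8},{"grip":0.45,"slide":[0.031,-0.2685,-0.005],"roll":0.8},{"grip":0.45,"slide":[0.031,-0.2685,-0.005],"roll":0.8},{"grip":0.45,"slide":[0.031,-0.2685,-0.005],"roll":0.8}]}}

```text
time_s: 19.35
tcp_pos: [0.4123, 0.129, 0.1002]
eef_rot: [180.0, 0.0, 175.4]
contact_force: [0.5, 1.3, 0.8]
gripper_width: 0.0481
```

```bash
python3 go.py 0.4125 0.1305 0.006 175.5; python3 - <<'E'
from fit import *
im,d=capture("scene");save(im,"b3.png",(180,80,380,230))
for X in [(0.4114-.06,.1314+.005,.03),(0.4114+.06,.1314-.005,.03),get_state()["tcp_pos"]]: print((proj("scene",X)-[180,80])*4)
E
```

```text
slide [-0.0001  0.0015  0.0942] roll -0.1 dist 0.094 | at [0.4123 0.129  0.1002] yaw 175.4 j6 -138.3 t 19.35 F [0.4671 1.3233 0.8133] w 0.0481
[258.2487 358.1276]
[349.6396 429.0502]
[302.143  338.8713]
```

View pics/b3.png

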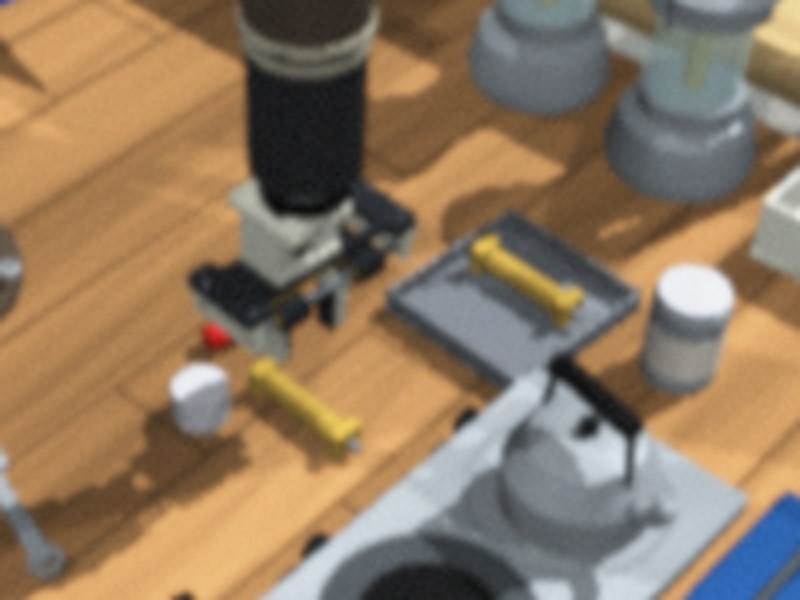

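The second tube is where I expected, crop (255,370) to (350,435). I'm descending and gripping it.

>>> {"method": "apply_moves", "body": {"commands": [{"grip":0.45,"slide":[0,0.0015,0.045],"roll":0},{"grip":0.45,"slide":[0,0.0015,0.08],"roll":0},{"grip":0.45,"slide":[0,0.0015,0.0945],"roll":0},{"grip":0.45,"slide":[0,0.0015,0.0945],"roll":0},{"grip":1,"slide":[0,0.0015,0.0945],"roll":0}]}}

```text
time_s: 20.02
tcp_pos: [0.4143, 0.1341, 0.0059]
eef_rot: [180.0, 0.0, 175.5]
contact_force: [0.1, -0.6, -0.8]
gripper_width: 0.0425
```

>>> {"method": "apply_moves", "body": {"commands": [{"grip":1,"slide":[0,0,0],"roll":0},{"grip":1,"slide":[0,0,0],"roll":0},{"grip":1,"slide":[0,0,0],"roll":0},{"grip":1,"slide":[0,0,-0.05],"roll":0},{"grip":1,"slide":[0,0,-0.095],"roll":0}]}}

```text
time_s: 20.65
tcp_pos: [0.4133, 0.133, 0.1015]
eef_rot: [-180.0, -0.0, 175.5]
contact_force: [1.5, 1.1, -1.3]
gripper_width: 0.0235
```

```bash
python3 go.py 0.4585 0.336 0.10 176.3
```

```text
slide [-0.029   0.206   0.0015] roll -0.8 dist 0.208 | at [0.4133 0.133  0.1015] yaw 175.5 j6 -138.6 t 20.65 F [ 1.5066  1.097  -1.3262] w 0.0235
```

>>> {"method": "apply_moves", "body": {"commands": [{"grip":1,"slide":[-0.008,0.06,0],"roll":-0.8},{"grip":1,"slide":[-0.016,0.12,0],"roll":-0.8},{"grip":1,"slide":[-0.024,0.17,0],"roll":-0.8},{"grip":1,"slide":[-0.029,0.2035,0],"roll":-0.8},{"grip":1,"slide":[-0.029,0.2035,0],"roll":-0.8}]}}

```text
time_s: 21.28
tcp_pos: [0.4588, 0.3359, 0.0998]
eef_rot: [-180.0, 0.0, 176.4]
contact_force: [0.5, 0.5, -1.6]
gripper_width: 0.023
```

```bash
python3 go.py 0.4585 0.3335 0.0135 176.3; python3 - <<'E'
from fit import *
im,d=capture("top");save(im,"b4t.png",(80,150,280,300));im,d=capture("scene");save(im,"b4.png",(220,80,420,230))
E
```

```text
slide [ 0.0002 -0.0024  0.0863] roll 0.1 dist 0.086 | at [0.4588 0.3359 0.0998] yaw 176.4 j6 -149.6 t 21.27 F [ 0.4818  0.5462 -1.6432] w 0.023
```

View pics/b4t.png

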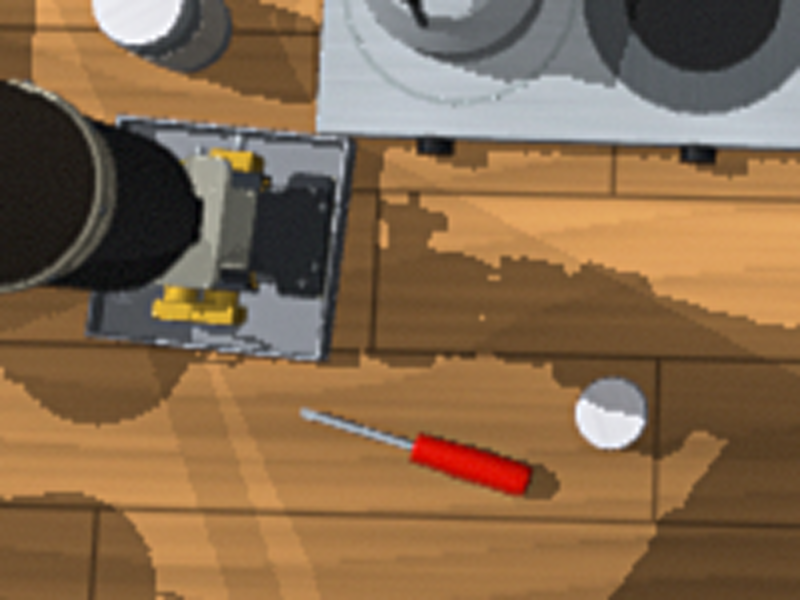

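View pics/b4.png

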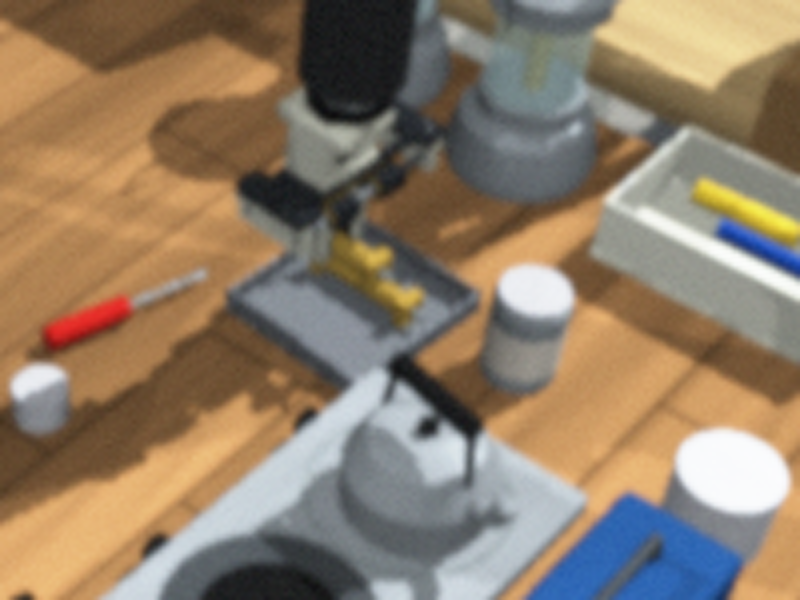

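Both tubes are in view over the tray; the first lies to the left. I'm lowering the second on the right side.

>>> {"method": "apply_moves", "body": {"commands": [{"grip":1,"slide":[0,-0.006,0.03],"roll":0},{"grip":1,"slide":[0,-0.006,0.06],"roll":0},{"grip":1,"slide":[0,-0.006,0.078],"roll":0},{"grip":1,"slide":[0,-0.006,0.0865],"roll":0},{"grip":1,"slide":[0,-0.006,0.0865],"roll":0}]}}

```text
time_s: 22.0
tcp_pos: [0.4581, 0.3271, 0.0138]
eef_rot: [-180.0, -0.0, 176.2]
contact_force: [0.2, 0.5, 0.4]
gripper_width: 0.0233
```

>>> {"method": "apply_moves", "body": {"commands": [{"grip":0.58,"slide":[0,0,0],"roll":0},{"grip":0.58,"slide":[0,0,0],"roll":0},{"grip":0.58,"slide":[0,0,0],"roll":0},{"grip":0.58,"slide":[0,0,-0.05],"roll":0},{"grip":0.5,"slide":[0,0,-0.11],"roll":0}]}}

```text
time_s: 22.62
tcp_pos: [0.4576, 0.3271, 0.1243]
eef_rot: [-179.9, -0.1, 176.3]
contact_force: [1.4, 1.5, 0.2]
gripper_width: 0.0416
```

```bash
python3 go.py 0.54 -0.10 0.15 163; python3 - <<'E'
from fit import *
im,d=capture("scene");save(im,"b5.png",(220,80,420,230));W=cloud("scene",d);print(pan(W,(0.652,-0.1735)))
E
```

```text
slide [-0.11   -0.4208 -0.0257] roll 13.3 dist 0.436 | at [0.4576 0.3271 0.1243] yaw 176.3 j6 -149.2 t 22.62 F [1.3831 1.4966 0.1675] w 0.0416
(array([ 0.6531, -0.1752,  0.0796]), np.float64(0.001892583797019021), 226)
```

View pics/b5.png

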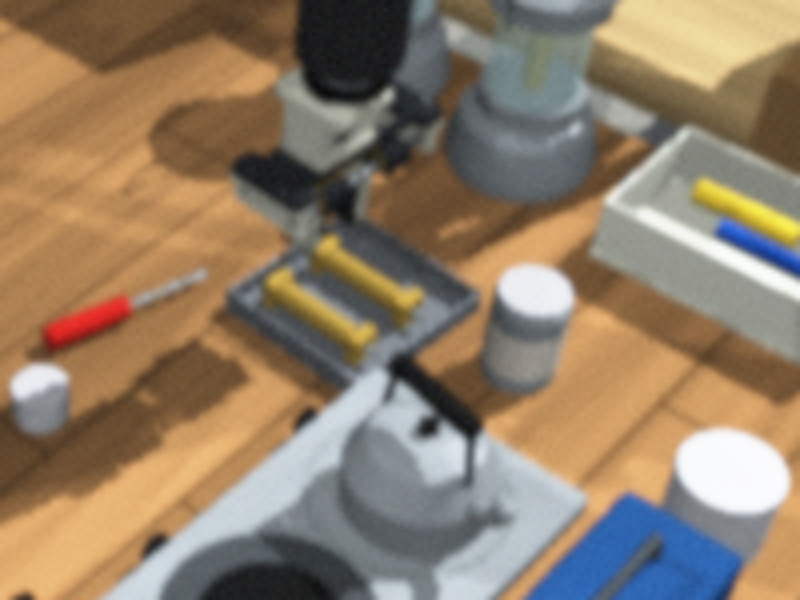

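Both tubes lie in the tray, at crop (320,310) and (365,275). Now I'll check the kettle, pan and handle from above while the arm is clear.

```bash
cat > chk.py <<'E'
from fit import *
def chk(name=None):
    im,W=topscene()
    hsv=cv2.cvtColor(im,cv2.COLOR_RGB2HSV)
    def bo(z0,z1,x0,x1,y0,y1):
        m=(hsv[...,2]<60)&(W[...,2]>z0)&(W[...,2]<z1)&(W[...,0]>x0)&(W[...,0]<x1)&(W[...,1]>y0)&(W[...,1]<y1);return W[m]
    P=bo(0.14,0.18,.5,.8,.1,.3)
    if len(P)>20: print("kettle handle mid",(P.min(0)+P.max(0))/2,len(P),pca(P[:,:2])[1][0])
    try: print("pan",pan(W))
    except Exception as e: print("pan?")
    for r in [(-.2,-.05),(-.05,.15)]:
        P=bo(0.07,0.1,.45,.62,*r)
        if len(P)>20: print("panh",(P.min(0)+P.max(0))/2,P.mean(0),len(P),pca(P[:,:2])[1][0])
    if name: save(im,name,(80,90,430,300))
    return im,W
E
python3 - <<'E'
from chk import *
chk("c1.png")
E
```

```text
kettle handle mid [0.6613 0.1955 0.1557] 229 [-0.9731  0.2302]
pan (array([ 0.6508, -0.1716,  0.0796]), np.float64(0.0025363988053953342), 294)
panh [ 0.5391 -0.1371  0.0837] [ 0.5388 -0.1372  0.0848] 94 [-0.9489  0.3155]
```

View pics/c1.png

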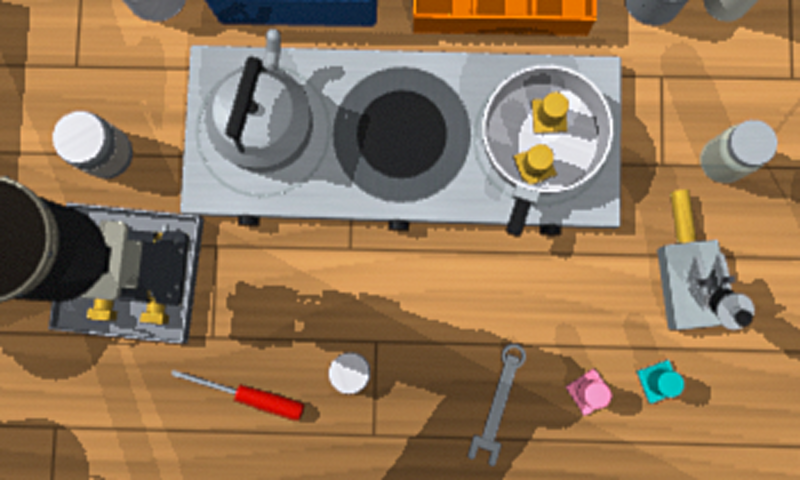

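From the top camera the kettle handle is within about 1 mm of the park centre. The pan is unmoved, and its handle is at crop (520,215). I'm going to the pan handle.

```bash
python3 go.py 0.549 -0.141 0.15 162.5
```

```text
slide [-0.1178 -0.4653 -0.019 ] roll 13.9 dist 0.48 | at [0.4611 0.3309 0.131 ] yaw 176.4 j6 -149.2 t 22.73 F [0.2683 1.0328 0.0176] w 0.0432
```

>>> {"method": "apply_moves", "body": {"commands": [{"grip":0.35,"slide":[-0.06,-0.23,-0.03],"roll":8},{"grip":0.35,"slide":[-0.1178,-0.465,-0.03],"roll":14},{"grip":0.35,"slide":[-0.1178,-0.465,-0.03],"roll":14},{"grip":0.35,"slide":[-0.1178,-0.465,-0.03],"roll":14},{"grip":0.35,"slide":[-0.1178,-0.465,-0.03],"roll":14}], "grip_force": 50}}

```text
time_s: 23.35
tcp_pos: [0.5153, 0.0196, 0.1456]
eef_rot: [180.0, 0.1, 162.3]
contact_force: [1.5, 0.2, 0.5]
gripper_width: 0.0568
```

```bash
python3 go.py 0.549 -0.141 0.14 162.5
```

```text
slide [-0.0809 -0.1428  0.0056] roll -0.2 dist 0.164 | at [0.5153 0.0196 0.1456] yaw 162.3 j6 -131.7 t 23.35 F [1.4679 0.193  0.4612] w 0.0568
```

>>> {"method": "apply_moves", "body": {"commands": [{"grip":0.35,"slide":[-0.081,-0.143,0],"roll":0},{"grip":0.35,"slide":[-0.081,-0.143,0],"roll":0},{"grip":0.35,"slide":[-0.081,-0.143,0],"roll":0},{"grip":0.35,"slide":[-0.081,-0.143,0.02],"roll":0},{"grip":0.35,"slide":[-0.081,-0.143,0.02],"roll":0}]}}

```text
time_s: 23.98
tcp_pos: [0.5475, -0.14, 0.1238]
eef_rot: [-180.0, -0.2, 162.2]
contact_force: [0.0, -0.0, 0.5]
gripper_width: 0.0569
```

```bash
python3 go.py 0.549 -0.141 0.06 162.5; python3 - <<'E'
from fit import *
im,d=capture("scene");save(im,"c2.png",(150,150,350,300))
E
```

```text
slide [-0.0017 -0.0005  0.0638] roll -0.3 dist 0.064 | at [ 0.5475 -0.14    0.1238] yaw 162.2 j6 -113.3 t 23.98 F [ 0.0278 -0.0183  0.493 ] w 0.0569
```

View pics/c2.png

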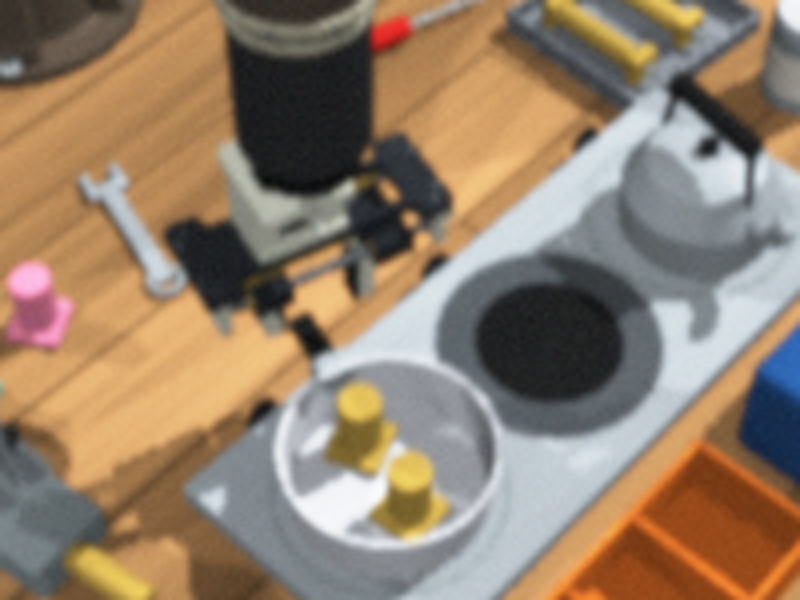

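The handle, at crop (315,345), is centred between the fingers. I'm descending and gripping.

>>> {"method": "apply_moves", "body": {"commands": [{"grip":0.35,"slide":[-0.0015,-0.0005,0.04],"roll":0},{"grip":0.35,"slide":[-0.0015,-0.0005,0.062],"roll":0},{"grip":0.35,"slide":[-0.0015,-0.0005,0.062],"roll":0},{"grip":1,"slide":[-0.0015,-0.0005,0.062],"roll":0},{"grip":1,"slide":[-0.0015,-0.0005,0.062],"roll":0}]}}

```text
time_s: 24.65
tcp_pos: [0.551, -0.1401, 0.0645]
eef_rot: [180.0, 0.1, 162.3]
contact_force: [-0.0, -0.2, -0.2]
gripper_width: 0.0427
```

>>> {"method": "apply_moves", "body": {"commands": [{"grip":1,"slide":[0,0,0],"roll":0},{"grip":1,"slide":[0,0,0],"roll":0},{"grip":1,"slide":[0,0,0],"roll":0},{"grip":1,"slide":[0,0,0],"roll":0}]}}

```text
time_s: 25.15
tcp_pos: [0.5501, -0.1405, 0.0633]
eef_rot: [-180.0, 0.0, 162.3]
contact_force: [-1.4, 0.4, 5.3]
gripper_width: 0.0193
```

```bash
python3 - <<'E'
from go import *
p=get_state()["tcp_pos"]; go(p[0]+.002,p[1]+.183,p[2],162.5)
im,d=capture("scene");W=cloud("scene",d)
from fit import pan
print(pan(W,(0.652,-0.1735)))
E
```

```text
slide [ 0.0538  0.1749 -0.    ] roll -0.2 dist 0.183 | at [ 0.5501 -0.1405  0.0633] yaw 162.3 j6 -113.2 t 25.15 F [-1.4419  0.358   5.3413] w 0.0193
(array([ 0.6531, -0.175 ,  0.0794]), np.float64(0.0022568822970972205), 237)
```

>>> {"method": "apply_moves", "body": {"commands": [{"grip":1,"slide":[0.002,0.007,0],"roll":0},{"grip":1,"slide":[0.006,0.019,0],"roll":0},{"grip":1,"slide":[0.01,0.032,0],"roll":0},{"grip":1,"slide":[0.014,0.045,0],"roll":0},{"grip":1,"slide":[0.018,0.058,0],"roll":0}]}}

```text
time_s: 25.82
tcp_pos: [0.5508, -0.079, 0.0633]
eef_rot: [-180.0, 0.0, 162.3]
contact_force: [0.2, -4.5, 5.3]
gripper_width: 0.0193
```

```bash
python3 - <<'E'
from go import *
go(.552,.0425,.063,162.5)
im,d=capture("scene");save(im,"c3.png",(150,150,350,300))
E
```

```text
slide [0.0358 0.1161 0.0003] roll -0.2 dist 0.122 | at [ 0.5508 -0.079   0.0633] yaw 162.3 j6 -119.8 t 25.82 F [ 0.1962 -4.4741  5.2835] w 0.0193
```

View pics/c3.png

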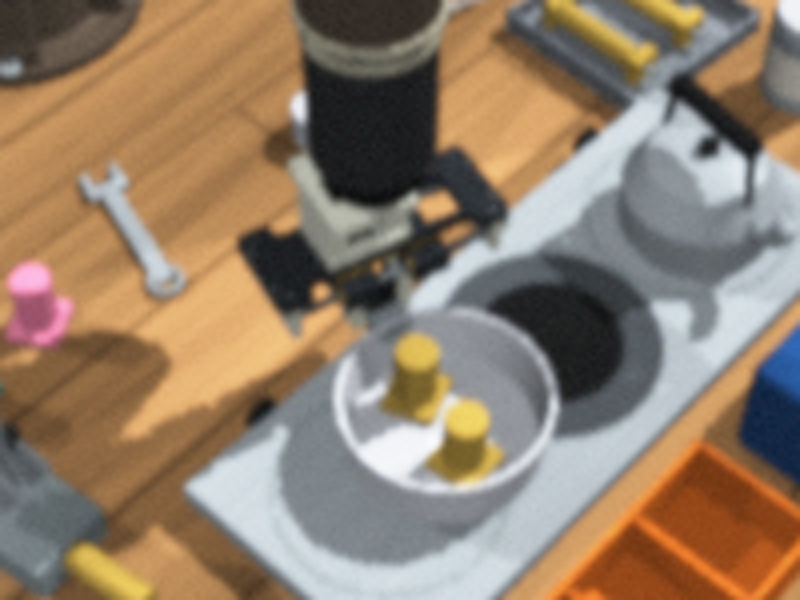

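The pan is sliding flat with both heads upright inside. I'm continuing.

>>> {"method": "apply_moves", "body": {"commands": [{"grip":1,"slide":[0.004,0.013,0],"roll":0},{"grip":1,"slide":[0.008,0.026,0],"roll":0},{"grip":1,"slide":[0.012,0.039,0],"roll":0},{"grip":1,"slide":[0.016,0.052,0],"roll":0},{"grip":1,"slide":[0.02,0.065,0],"roll":0}]}}

```text
time_s: 26.5
tcp_pos: [0.5513, -0.011, 0.0633]
eef_rot: [-180.0, 0.0, 162.3]
contact_force: [-0.4, -6.2, 4.9]
gripper_width: 0.0195
```

```bash
python3 go.py .552 .0425 .063 162.5
```

```text
slide [0.0156 0.0512 0.0003] roll -0.2 dist 0.054 | at [ 0.5513 -0.011   0.0633] yaw 162.3 j6 -127.0 t 26.5 F [-0.3501 -6.2185  4.8671] w 0.0195
```

>>> {"method": "apply_moves", "body": {"commands": [{"grip":1,"slide":[0.004,0.013,0],"roll":0},{"grip":1,"slide":[0.008,0.026,0],"roll":0},{"grip":1,"slide":[0.012,0.038,0],"roll":0},{"grip":1,"slide":[0.015,0.048,0],"roll":0},{"grip":1,"slide":[0.0156,0.051,0],"roll":0}]}}

```text
time_s: 27.12
tcp_pos: [0.5517, 0.0423, 0.0632]
eef_rot: [-180.0, 0.0, 162.3]
contact_force: [0.4, -5.6, 7.1]
gripper_width: 0.0198
```

```bash
python3 - <<'E'
from go import *
from fit import pan
go(.552,.0425,.063,162.5)
im,d=capture("scene");save(im,"c4.png",(200,130,400,280))
W=cloud("scene",d);print(pan(W,(.654,.009)))
# burner in scene cam: offset of scene vs top approx (+.002,-.0035)
im,d=capture("top");save(im,"c4t.png",(170,80,370,230));W=cloud("top",d)
try: print(pan(W,(.653,.0117)))
except Exception as e: print("occl")
E
```

```text
slide [-0.0002  0.0003  0.0002] roll -0.2 dist 0.0 | at [0.5517 0.0423 0.0632] yaw 162.3 j6 -132.4 t 27.12 F [ 0.4135 -5.578   7.1408] w 0.0198
(array([0.6548, 0.0065, 0.0793]), np.float64(0.002210387480192244), 193)
(array([0.653 , 0.0107, 0.0795]), np.float64(0.001311096519114952), 133)
```

View pics/c4.png

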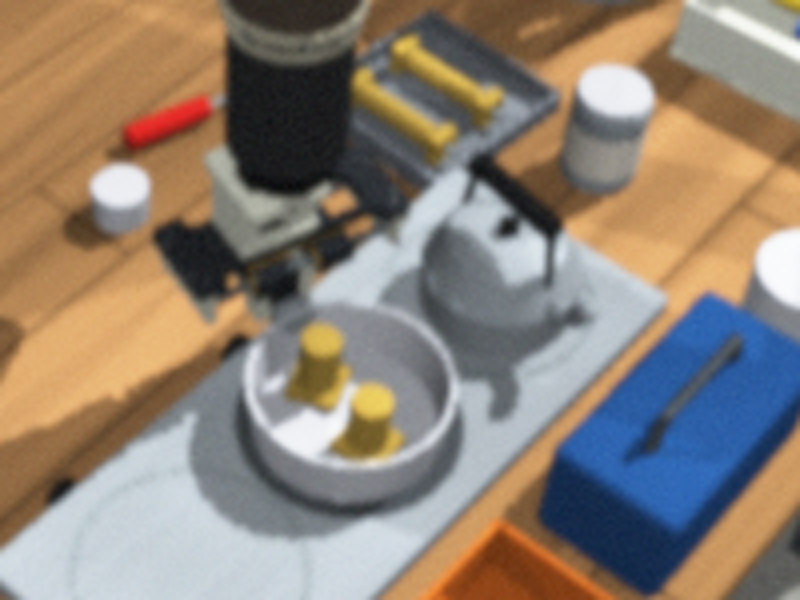

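View pics/c4t.png

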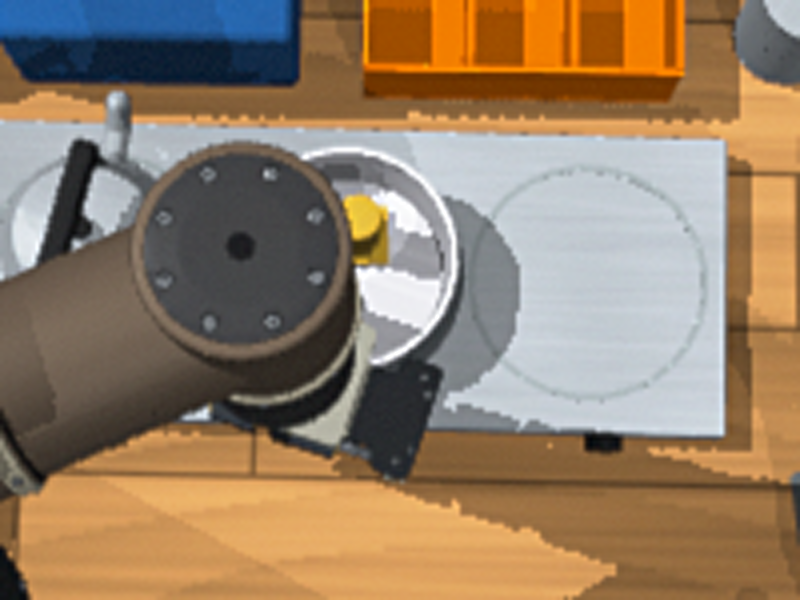

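The pan fits the burner within about 1 mm from the top camera. I'm releasing and rising.

>>> {"method": "apply_moves", "body": {"commands": [{"grip":0.45,"slide":[0,0,0],"roll":0},{"grip":0.45,"slide":[0,0,0],"roll":0},{"grip":0.45,"slide":[0,0,0],"roll":0},{"grip":0.45,"slide":[0,0,-0.06],"roll":0},{"grip":0.3,"slide":[0,0,-0.12],"roll":0}]}}

```text
time_s: 27.85
tcp_pos: [0.5513, 0.0416, 0.1837]
eef_rot: [-179.9, -0.1, 162.3]
contact_force: [1.5, 0.3, -0.5]
gripper_width: 0.0536
```

```bash
python3 - <<'E'
from go import *
go(.47,-.2,.24,188)
import plant
z=np.load("top.npz");im=z["im"];W=z["W"]
hsv=cv2.cvtColor(im,cv2.COLOR_RGB2HSV)
# lever tip disc etc
def tipfit(im,W,nm):
    m=(W[...,2]>0.165)&(W[...,2]<0.2)&(W[...,0]>.36)&(W[...,0]<.5)&(W[...,1]<-.3)&(W[...,1]>-.45)
    P=W[m];print(nm,"tip",len(P),P.mean(0),P.min(0),P.max(0))
    m=(W[...,2]>0.125)&(W[...,2]<0.165)&(W[...,0]>.36)&(W[...,0]<.5)&(W[...,1]<-.3)&(W[...,1]>-.45)
    P=W[m];print("rim",len(P),P.mean(0),P.min(0),P.max(0))
tipfit(im,W,"top")
im2,d2=capture("scene");W2=cloud("scene",d2);tipfit(im2,W2,"scene")
save(im2,"d1.png",(90,190,210,280))
# block top corners via gray mask in top
m=(abs(W[...,2]-0.042)<0.004)&(W[...,0]>0.35)&(W[...,0]<0.56)&(W[...,1]<-0.29)&(W[...,1]>-0.45)&(hsv[...,1]<60)
mm=cv2.morphologyEx(m.astype(np.uint8),cv2.MORPH_OPEN,np.ones((3,3)))>0
P=W[mm];print(len(P),cv2.minAreaRect((P[:,:2]*1000).astype(np.float32)),P[:,2].mean())
# gas pipe
m=yellow(im)&(W[...,1]<-.27)&(W[...,0]>.45)&(W[...,2]>.01)&(W[...,2]<.06);m=cv2.erode(m.astype(np.uint8),np.ones((2,2)))>0
P=W[m];print("pipe",len(P),pca(P[:,:2]))
E
```

```text
slide [ 0.0039 -0.2548 -0.0563] roll -25.7 dist 0.261 | at [0.5513 0.0416 0.1837] yaw 162.3 j6 -132.3 t 27.85 F [ 1.5465  0.325  -0.4644] w 0.0536
top tip 56 [ 0.4182 -0.3758  0.1778] [ 0.4086 -0.3865  0.165 ] [ 0.4421 -0.3621  0.185 ]
rim 201 [ 0.4304 -0.3712  0.1521] [ 0.4062 -0.3978  0.1261] [ 0.4521 -0.3555  0.1648]
scene tip 47 [ 0.4218 -0.3806  0.1755] [ 0.4095 -0.3891  0.1658] [ 0.4304 -0.3721  0.1829]
rim 213 [ 0.4371 -0.3806  0.148 ] [ 0.407  -0.4002  0.1252] [ 0.4537 -0.3599  0.1642]
449 ((462.92010498046875, -368.2156066894531), (111.63290405273438, 65.6993637084961), 1.3730124235153198) 0.04101722665836396
pipe 131 (array([ 0.5514, -0.359 ]), array([[-0.9924, -0.1227],
       [-0.1227,  0.9924]]), array([0.0183, 0.0056]))
```

View pics/d1.png

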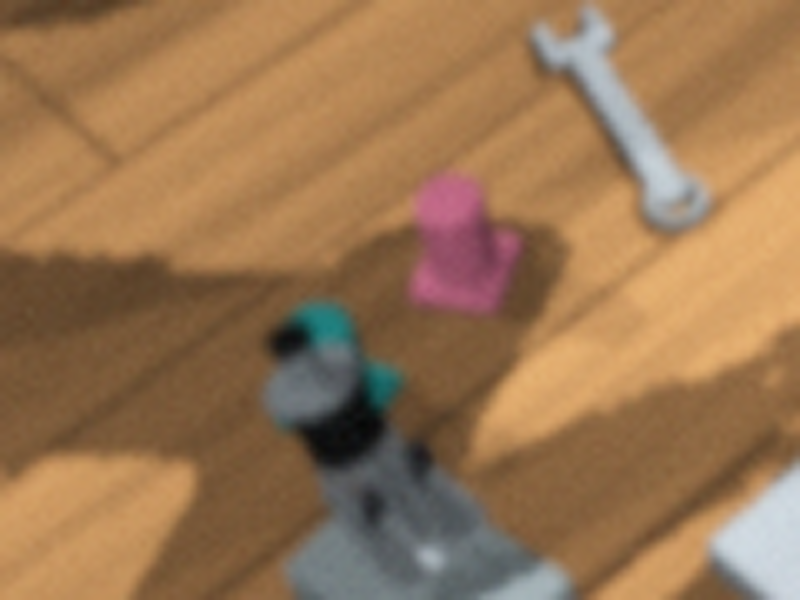

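The lever stands shut: tip about (0.418,-0.378,0.177), collar mid about (0.4345,-0.376,0.137), pivot yaw about 7.5°. I'm moving above the collar with the jaws along the pivot axis.

```bash
python3 go.py .434 -.376 .23 187.5
```

```text
slide [-0.0109 -0.4353 -0.037 ] roll -25.1 dist 0.437 | at [0.5555 0.0422 0.193 ] yaw 162.4 j6 -132.3 t 27.9 F [4.2656 1.0749 8.7108] w 0.0569
```

>>> {"method": "apply_moves", "body": {"commands": [{"grip":0.2,"slide":[0,-0.02,-0.05],"roll":0},{"grip":0.2,"slide":[-0.011,-0.435,-0.05],"roll":-25},{"grip":0.2,"slide":[-0.011,-0.435,-0.05],"roll":-25},{"grip":0.2,"slide":[-0.011,-0.435,-0.05],"roll":-25},{"grip":0.2,"slide":[-0.011,-0.435,-0.05],"roll":-25}], "grip_force": 20}}

```text
time_s: 28.52
tcp_pos: [0.4775, -0.2118, 0.233]
eef_rot: [180.0, 0.0, -172.6]
contact_force: [1.3, 0.2, 0.4]
gripper_width: 0.0701
```

```bash
python3 go.py .434 -.376 .22 187.5;python3 - <<'E'
from chk import *
chk("d2.png")
im,d=capture("scene");W=cloud("scene",d);print(pan(W,(.654,.009)))
E
```

```text
slide [ 0.0643 -0.1573  0.013 ] roll -0.1 dist 0.17 | at [ 0.4775 -0.2118  0.233 ] yaw -172.6 j6 -80.2 t 28.52 F [1.2753 0.1563 0.3569] w 0.0701
kettle handle mid [0.6618 0.1944 0.1568] 219 [-0.9722  0.2341]
pan?
(array([0.6552, 0.0067, 0.0792]), np.float64(0.0018727819133972502), 188)fit.py:4: RuntimeWarning: Mean of empty slice.
  c0=P.mean(0)
  ret = um.true_divide(
```

View pics/d2.png

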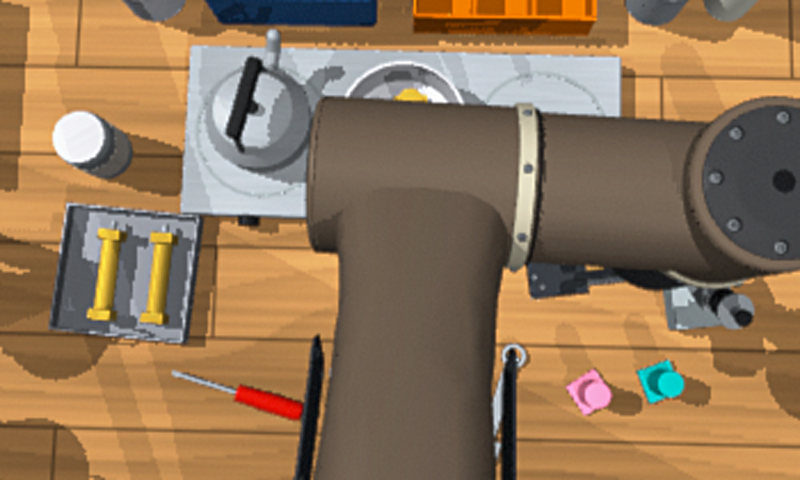

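The tubes sit in the tray and the kettle and pan are unchanged. I'm continuing to above the lever.

>>> {"method": "apply_moves", "body": {"commands": [{"grip":0.2,"slide":[0.064,-0.157,0.005],"roll":0},{"grip":0.2,"slide":[0.064,-0.157,0.005],"roll":0},{"grip":0.2,"slide":[0.064,-0.157,0.005],"roll":0},{"grip":0.2,"slide":[0.064,-0.157,0.005],"roll":0},{"grip":0.2,"slide":[0.064,-0.157,0.005],"roll":0}]}}

```text
time_s: 29.25
tcp_pos: [0.4347, -0.3738, 0.2276]
eef_rot: [180.0, -0.0, -172.8]
contact_force: [-0.5, 0.4, 0.0]
gripper_width: 0.0702
```

```bash
python3 go.py .434 -.376 .12 187.5;python3 - <<'E'
from h import *
im,d=capture("scene");save(im,"d3.png",(60,150,220,270))
s=get_state()
for X in [s["tcp_pos"],(.434,-.376,.139),(.418,-.378,.176),(.471,-.371,.05)]: print((proj("scene",X)-[60,150])*5)
E
```

```text
slide [ 0.001  -0.0021  0.1076] roll -0.3 dist 0.108 | at [ 0.4347 -0.3738  0.2276] yaw -172.8 j6 -61.6 t 29.25 F [-0.4999  0.3636  0.0146] w 0.0702
[373.879  408.1869]
[400.9905 505.7259]
[367.1182 453.1612]
[476.3771 623.1156]
```

View pics/d3.png

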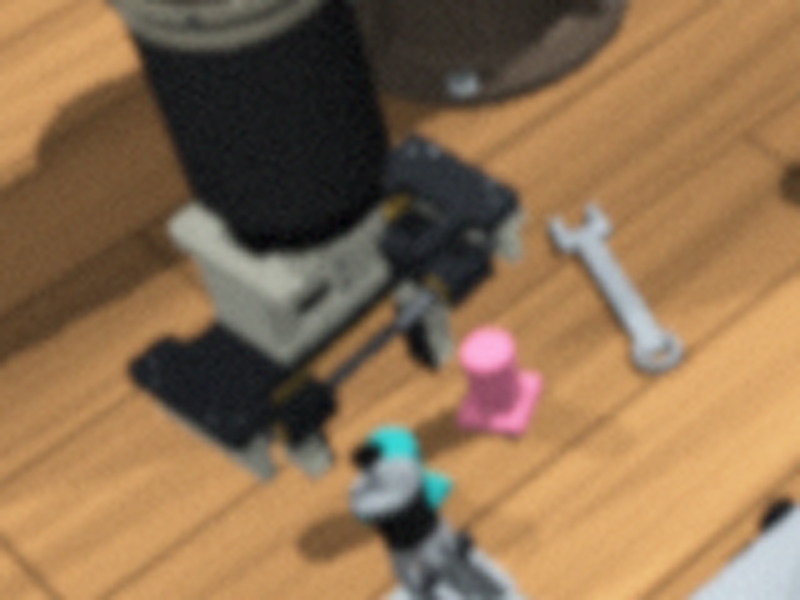

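The predicted lever tip (367,453) matches the knob in view at (368,457), and the fingers straddle it. I'm descending stepwise.

>>> {"method": "apply_moves", "body": {"commands": [{"grip":0.2,"slide":[0.001,-0.002,0.04],"roll":0},{"grip":0.2,"slide":[0.001,-0.002,0.07],"roll":0},{"grip":0.2,"slide":[0.001,-0.002,0.092],"roll":0},{"grip":0.2,"slide":[0.001,-0.002,0.092],"roll":0}]}}

```text
time_s: 29.8
tcp_pos: [0.4336, -0.3746, 0.1347]
eef_rot: [179.9, -0.1, -172.6]
contact_force: [-0.5, -1.1, 0.6]
gripper_width: 0.0696
```

```bash
python3 go.py .434 -.376 .12 187.5;python3 - <<'E'
from h import *
im,d=capture("scene");save(im,"d4.png",(60,150,220,270))
im,d=capture("top");save(im,"d4t.png",(340,160,460,250))
E
```

```text
slide [-0.0002 -0.0014  0.0147] roll -0.1 dist 0.015 | at [ 0.4336 -0.3746  0.1347] yaw -172.6 j6 -61.3 t 29.8 F [-0.4513 -1.1486  0.5814] w 0.0696
```

View pics/d4.png

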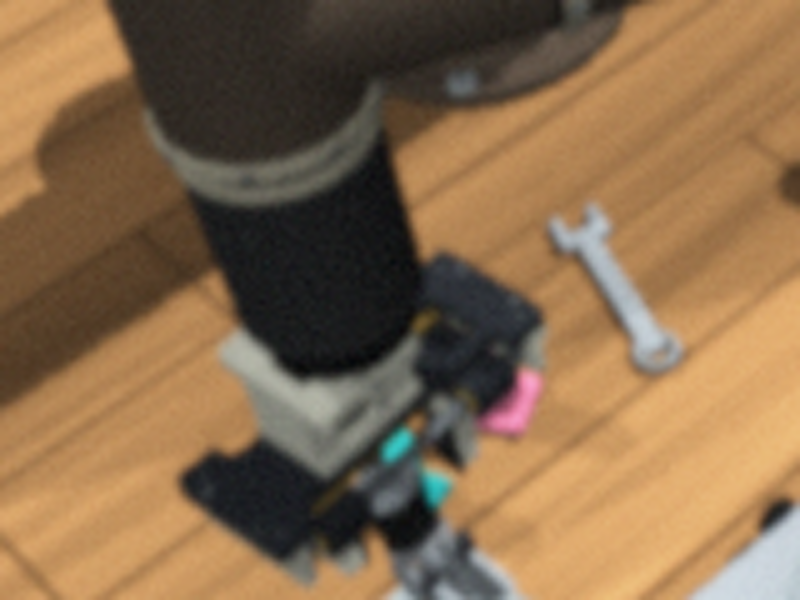

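View pics/d4t.png

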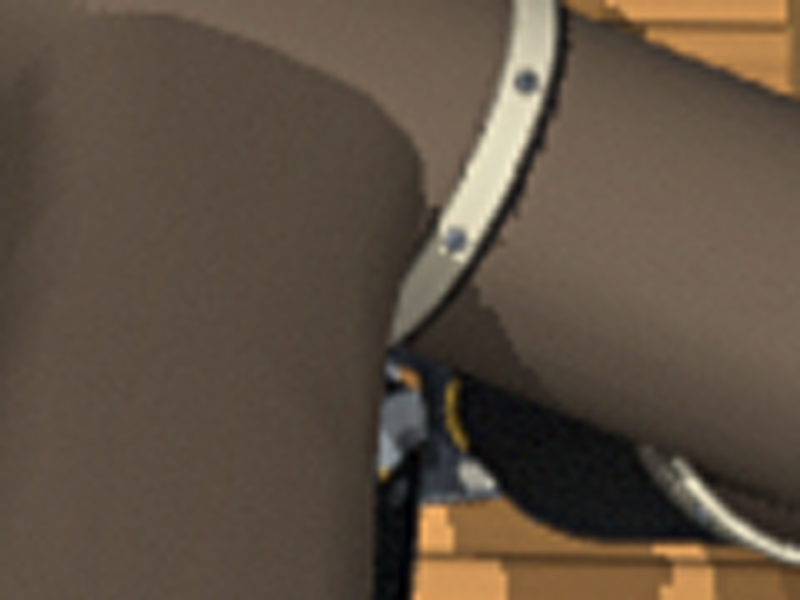

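The collar is centred between the fingers with no contact. I'm going the last 13 mm.

>>> {"method": "apply_moves", "body": {"commands": [{"grip":0.2,"slide":[0,-0.001,0.007],"roll":0},{"grip":0.2,"slide":[0,-0.001,0.013],"roll":0},{"grip":0.2,"slide":[0,-0.001,0.013],"roll":0}]}}

```text
time_s: 30.28
tcp_pos: [0.4338, -0.3771, 0.1225]
eef_rot: [180.0, -0.0, -172.7]
contact_force: [-0.6, 0.7, -0.1]
gripper_width: 0.0702
```

```bash
python3 go.py .434 -.376 .12 187.5
```

```text
slide [-0.0004  0.0011  0.0025] roll -0.2 dist 0.003 | at [ 0.4338 -0.3771  0.1225] yaw -172.7 j6 -61.2 t 30.27 F [-0.5674  0.6812 -0.0697] w 0.0702
```

No contact. I'm closing on the collar.

>>> {"method": "apply_moves", "body": {"commands": [{"grip":0.5,"slide":[0,0,0.002],"roll":0},{"grip":1,"slide":[0,0,0.002],"roll":0},{"grip":1,"slide":[0,0,0.002],"roll":0},{"grip":1,"slide":[0,0,0.002],"roll":0},{"grip":1,"slide":[0,0,0.002],"roll":0}], "grip_force": 25}}

```text
time_s: 30.9
tcp_pos: [0.4341, -0.3771, 0.1211]
eef_rot: [180.0, 0.0, -172.7]
contact_force: [0.0, 2.4, 0.9]
gripper_width: 0.0403
```

>>> {"method": "apply_moves", "body": {"commands": [{"grip":1,"slide":[0,0,0],"roll":0},{"grip":1,"slide":[0,0,0],"roll":0}]}}

```text
time_s: 31.15
tcp_pos: [0.4341, -0.3771, 0.121]
eef_rot: [180.0, 0.0, -172.7]
contact_force: [-0.0, 2.1, 0.8]
gripper_width: 0.04
```

```bash
python3 go.py .434 -.376 .12 187.5
```

```text
slide [-0.      0.0011  0.001 ] roll -0.2 dist 0.002 | at [ 0.4341 -0.3771  0.121 ] yaw -172.7 j6 -61.2 t 31.15 F [-0.0054  2.1346  0.7798] w 0.04
```

The opening of 40 mm means the pads are on the 42 mm rim, not the 34 mm sleeve. I'm opening, going slightly lower and towards pivot +x, and regripping.

>>> {"method": "apply_moves", "body": {"commands": [{"grip":0.3,"slide":[0,0,0],"roll":0},{"grip":0.3,"slide":[0,0,0],"roll":0},{"grip":0.3,"slide":[-0.004,0,0.003],"roll":0},{"grip":0.3,"slide":[-0.004,0,0.005],"roll":0},{"grip":0.3,"slide":[-0.004,0,0.005],"roll":0}]}}

```text
time_s: 31.78
tcp_pos: [0.4379, -0.3766, 0.1155]
eef_rot: [180.0, -0.0, -172.7]
contact_force: [-0.2, 0.3, 0.0]
gripper_width: 0.0614
```

```bash
python3 go.py .438 -.376 .116 187.5
```

```text
slide [-0.0002  0.0006 -0.0005] roll -0.2 dist 0.001 | at [ 0.4379 -0.3766  0.1155] yaw -172.7 j6 -61.4 t 31.77 F [-0.2222  0.2651  0.0415] w 0.0614
```

>>> {"method": "apply_moves", "body": {"commands": [{"grip":1,"slide":[0,0,0],"roll":0},{"grip":1,"slide":[0,0,0],"roll":0},{"grip":1,"slide":[0,0,0],"roll":0},{"grip":1,"slide":[0,0,0],"roll":0},{"grip":1,"slide":[0,0,0],"roll":0}]}}

```text
time_s: 32.4
tcp_pos: [0.4381, -0.3766, 0.116]
eef_rot: [180.0, 0.0, -172.7]
contact_force: [0.5, 1.2, 1.5]
gripper_width: 0.0384
```

```bash
python3 go.py .438 -.376 .116 187.5
```

```text
slide [0.     0.0006 0.    ] roll -0.2 dist 0.001 | at [ 0.4381 -0.3766  0.116 ] yaw -172.7 j6 -61.4 t 32.4 F [0.4969 1.1839 1.4975] w 0.0384
```

The reading is still 38.4, so the pads still catch the rim off-centre. A clean hold is the rim's own diameter, which also gives a free hinge as the lever swings. I'm opening and moving to the rim centre, 14 mm back and 14 mm up.

>>> {"method": "apply_moves", "body": {"commands": [{"grip":0.3,"slide":[0,0,0],"roll":0},{"grip":0.3,"slide":[0,0,0],"roll":0},{"grip":0.3,"slide":[0.007,0,-0.007],"roll":0},{"grip":0.3,"slide":[0.013,0,-0.014],"roll":0},{"grip":0.3,"slide":[0.013,0,-0.014],"roll":0}]}}

```text
time_s: 33.02
tcp_pos: [0.4251, -0.3788, 0.131]
eef_rot: [-179.9, 0.1, -172.7]
contact_force: [0.5, -0.3, 1.1]
gripper_width: 0.0615
```

>>> {"method": "apply_moves", "body": {"commands": [{"grip":1,"slide":[0,0,0],"roll":0},{"grip":1,"slide":[0,0,0],"roll":0},{"grip":1,"slide":[0,0,0],"roll":0},{"grip":1,"slide":[0,0,0],"roll":0},{"grip":1,"slide":[0,0,0],"roll":0}]}}

```text
time_s: 33.65
tcp_pos: [0.4251, -0.3782, 0.1298]
eef_rot: [180.0, -0.0, -172.7]
contact_force: [1.0, 2.3, 0.9]
gripper_width: 0.0404
```

```bash
python3 go.py .425 -.378 .13 187.5; python3 - <<'E'
from h import *
im,d=capture("scene");save(im,"d5.png",(60,150,220,270))
E
```

```text
slide [ 0.0001  0.0002 -0.0002] roll -0.2 dist 0.0 | at [ 0.4251 -0.3782  0.1298] yaw -172.7 j6 -60.8 t 33.65 F [0.9595 2.3266 0.9142] w 0.0404
```

View pics/d5.png

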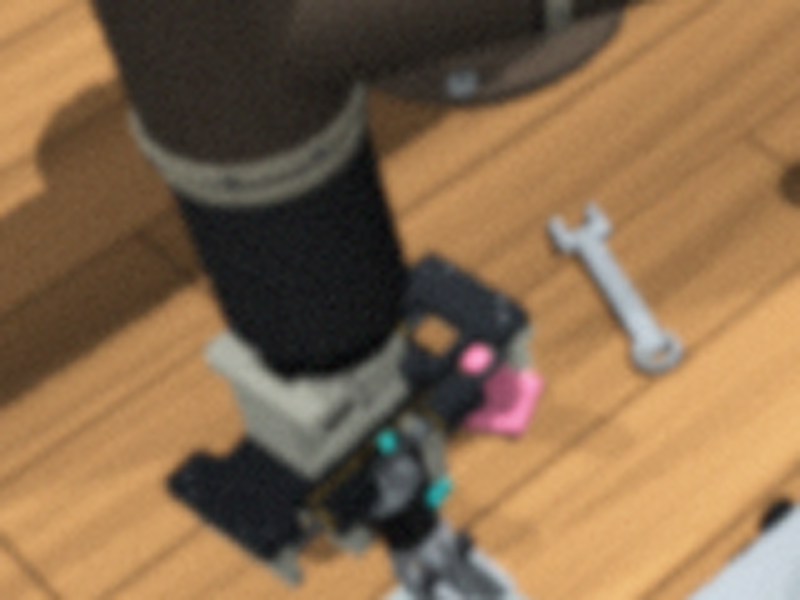

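The opening of 40.4 mm fits the rim's diameter. I'm lifting the collar 16 mm along the lever axis.

>>> {"method": "apply_moves", "body": {"commands": [{"grip":1,"slide":[0.0016,0,-0.004],"roll":0},{"grip":1,"slide":[0.0032,0,-0.0075],"roll":0},{"grip":1,"slide":[0.0047,0,-0.011],"roll":0},{"grip":1,"slide":[0.0062,0,-0.0147],"roll":0},{"grip":1,"slide":[0.0062,0,-0.0147],"roll":0}], "grip_force": 30}}

```text
time_s: 34.33
tcp_pos: [0.4189, -0.379, 0.1449]
eef_rot: [180.0, 0.0, -172.7]
contact_force: [2.4, 3.0, -3.2]
gripper_width: 0.0401
```

```bash
python3 go.py .425 -.378 .13 187.5; python3 - <<'E'
from h import *
im,d=capture("scene");save(im,"d6.png",(60,150,220,270))
E
```

```text
slide [-0.0062  0.0003  0.0149] roll -0.2 dist 0.016 | at [ 0.4189 -0.379   0.1449] yaw -172.7 j6 -60.4 t 34.33 F [ 2.3544  2.9744 -3.1964] w 0.0401
```

View pics/d6.png

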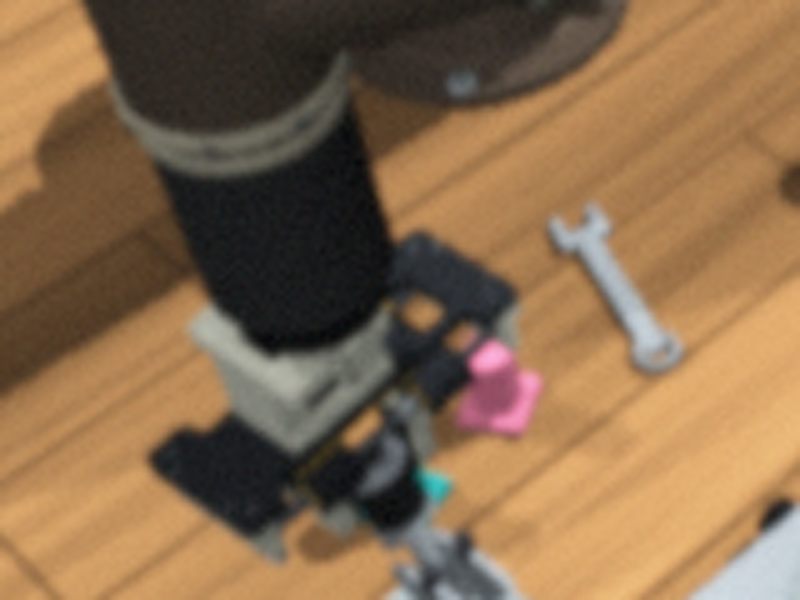

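The collar is lifted: bare lever shows at crop (425,545), and the spring pulls with about 3 N. I'm swinging along the arc to upright.

>>> {"method": "apply_moves", "body": {"commands": [{"grip":1,"slide":[-0.006,0,-0.0024],"roll":0},{"grip":1,"slide":[-0.0117,0,-0.0043],"roll":0},{"grip":1,"slide":[-0.0178,0,-0.006],"roll":0},{"grip":1,"slide":[-0.0238,0,-0.0074],"roll":0},{"grip":1,"slide":[-0.0238,0,-0.0074],"roll":0}]}}

```text
time_s: 35.0
tcp_pos: [0.4434, -0.3759, 0.152]
eef_rot: [180.0, 0.0, -172.7]
contact_force: [-0.6, 2.9, -4.5]
gripper_width: 0.0403
```

```bash
python3 go.py .425 -.378 .13 187.5; python3 - <<'E'
from h import *
im,d=capture("scene");save(im,"d7.png",(60,150,220,270))
E
```

```text
slide [0.0185 0.0003 0.022 ] roll -0.2 dist 0.029 | at [ 0.4434 -0.3759  0.152 ] yaw -172.7 j6 -61.7 t 35.0 F [-0.571   2.8806 -4.5256] w 0.0403
```

View pics/d7.png

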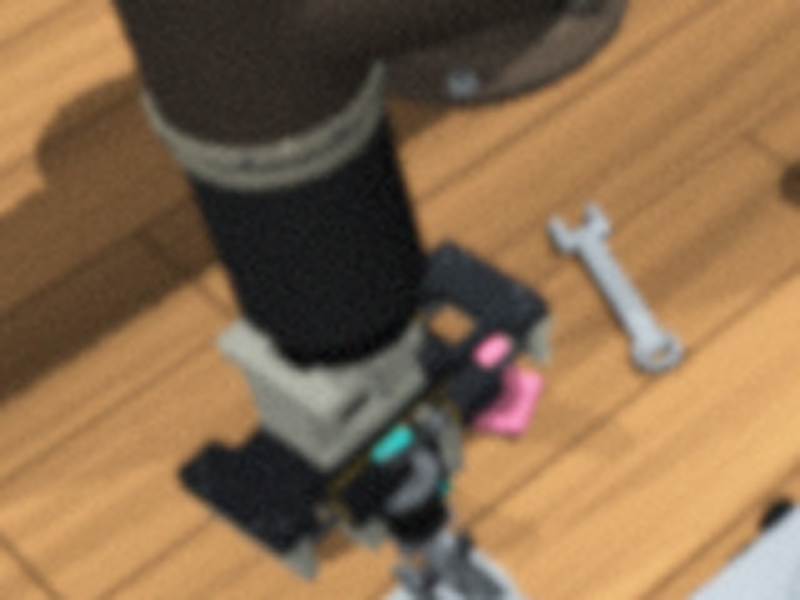

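The lever is following with the collar up. I'm going on through the middle.

>>> {"method": "apply_moves", "body": {"commands": [{"grip":1,"slide":[-0.0124,0,-0.0018],"roll":0},{"grip":1,"slide":[-0.0249,0,-0.0025],"roll":0},{"grip":1,"slide":[-0.0374,0,-0.0018],"roll":0},{"grip":1,"slide":[-0.0497,0,0],"roll":0},{"grip":1,"slide":[-0.0497,0,0],"roll":0}]}}

```text
time_s: 35.67
tcp_pos: [0.4934, -0.3695, 0.1516]
eef_rot: [180.0, 0.0, -172.7]
contact_force: [-1.4, 3.6, -4.1]
gripper_width: 0.0397
```

```bash
python3 go.py .425 -.378 .13 187.5; python3 - <<'E'
from h import *
im,d=capture("scene");save(im,"d8.png",(60,150,220,270))
E
```

```text
slide [0.069  0.0003 0.0216] roll -0.2 dist 0.072 | at [ 0.4934 -0.3695  0.1516] yaw -172.7 j6 -64.0 t 35.67 F [-1.3741  3.5812 -4.0582] w 0.0397
```

View pics/d8.png

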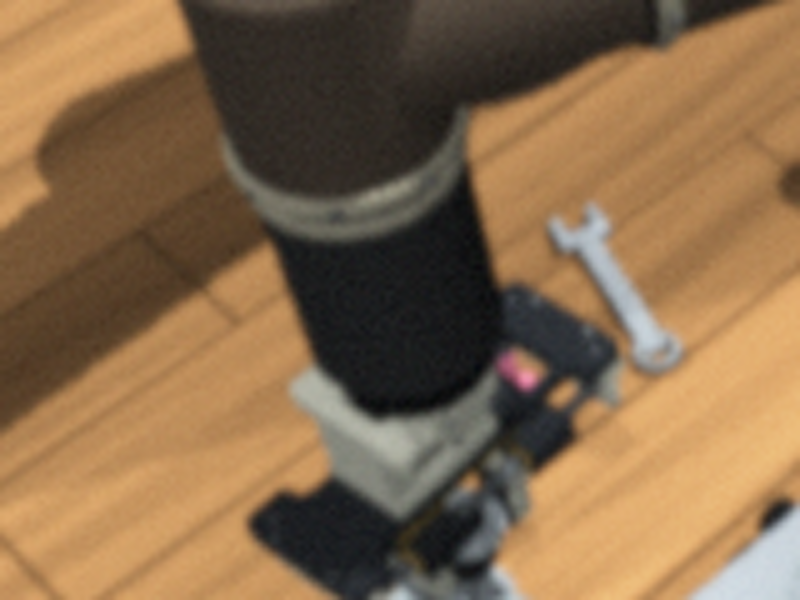

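>>> {"method": "apply_moves", "body": {"commands": [{"grip":1,"slide":[-0.0061,0,0.0015],"roll":0},{"grip":1,"slide":[-0.0121,0,0.0031],"roll":0},{"grip":1,"slide":[-0.018,0,0.0051],"roll":0},{"grip":1,"slide":[-0.0239,0,0.0074],"roll":0},{"grip":1,"slide":[-0.0239,0,0.0074],"roll":0}]}}

```text
time_s: 36.35
tcp_pos: [0.5143, -0.3668, 0.1443]
eef_rot: [180.0, -0.1, -172.8]
contact_force: [-5.4, 3.5, -1.8]
gripper_width: 0.04
```

```bash
python3 go.py .425 -.378 .13 187.5; python3 - <<'E'
from h import *
im,d=capture("scene");save(im,"d9.png",(80,180,240,300))
E
```

```text
slide [0.09   0.0002 0.0143] roll -0.3 dist 0.091 | at [ 0.5143 -0.3668  0.1443] yaw -172.8 j6 -65.0 t 36.35 F [-5.3546  3.5008 -1.8383] w 0.04
```

View pics/d9.png

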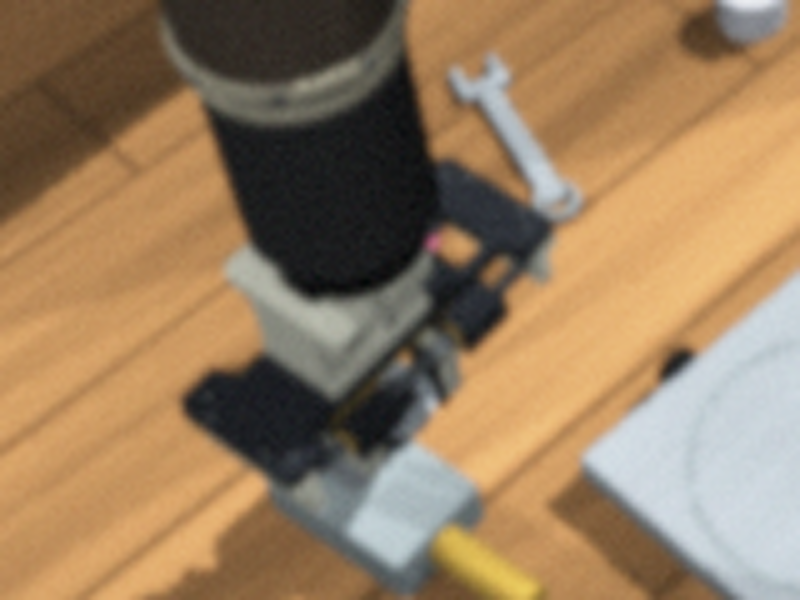

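The lever pushes back with 5 N, so it has reached its open end. I'm lowering the collar along the lever and then releasing.

>>> {"method": "apply_moves", "body": {"commands": [{"grip":1,"slide":[0.0012,0,0.004],"roll":0},{"grip":1,"slide":[0.0028,0,0.008],"roll":0},{"grip":1,"slide":[0.0042,0,0.0115],"roll":0},{"grip":1,"slide":[0.0055,0,0.0145],"roll":0},{"grip":1,"slide":[0.0055,0,0.0145],"roll":0}]}}

```text
time_s: 37.02
tcp_pos: [0.5084, -0.3676, 0.1301]
eef_rot: [180.0, -0.1, -172.8]
contact_force: [-6.8, 3.3, -0.0]
gripper_width: 0.0401
```

>>> {"method": "apply_moves", "body": {"commands": [{"grip":0.3,"slide":[0,0,0],"roll":0},{"grip":0.2,"slide":[0,0,0],"roll":0},{"grip":0.2,"slide":[0,0,0],"roll":0},{"grip":0.2,"slide":[0,0,0],"roll":0}]}}

```text
time_s: 37.52
tcp_pos: [0.5106, -0.3678, 0.1306]
eef_rot: [-180.0, 0.1, -172.7]
contact_force: [0.6, 0.8, -0.2]
gripper_width: 0.069
```

```bash
python3 go.py .510 -.367 .23 187.5; python3 - <<'E'
from h import *
im,d=capture("scene");save(im,"e1.png",(80,180,240,300))
E
```

```text
slide [ 0.0005  0.0009 -0.0994] roll -0.2 dist 0.099 | at [ 0.5106 -0.3678  0.1306] yaw -172.7 j6 -64.7 t 37.52 F [ 0.6276  0.8096 -0.2042] w 0.069
```

View pics/e1.png

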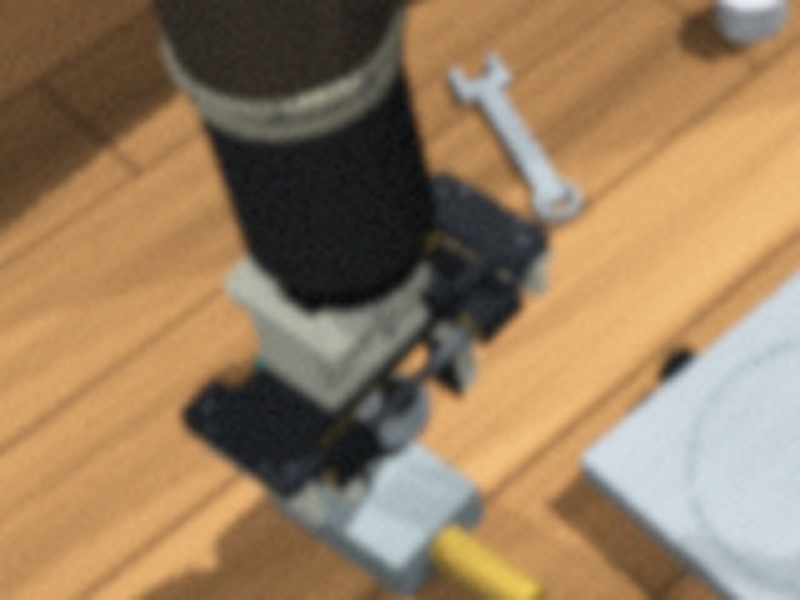

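I've released it. I'm going straight up and then clear, back from the lever.

>>> {"method": "apply_moves", "body": {"commands": [{"grip":0.2,"slide":[0,0,-0.02],"roll":0},{"grip":0.2,"slide":[0,0,-0.06],"roll":0},{"grip":0.2,"slide":[0,0,-0.12],"roll":0},{"grip":0.2,"slide":[0.05,0.03,-0.12],"roll":0},{"grip":0.2,"slide":[0.11,0.05,-0.12],"roll":0}]}}

```text
time_s: 38.2
tcp_pos: [0.395, -0.3314, 0.2505]
eef_rot: [-180.0, 0.1, -172.7]
contact_force: [-0.7, -0.2, 0.2]
gripper_width: 0.07
```

```bash
python3 go.py .25 -.55 .25 187.5; python3 - <<'E'
from h import *
im,d=capture("scene");save(im,"e2.png",(60,150,260,300))
E
```

```text
slide [ 0.1717 -0.1983  0.0005] roll -0.2 dist 0.262 | at [ 0.395  -0.3314  0.2505] yaw -172.7 j6 -64.5 t 38.2 F [-0.7184 -0.1961  0.2063] w 0.07
```

View pics/e2.png

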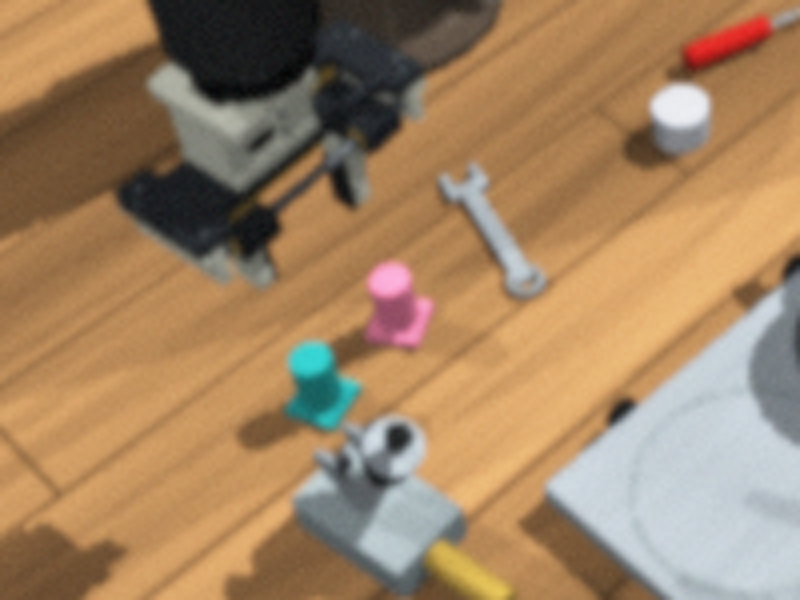

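The lever now leans to the open side, with the knob at crop (400,437). I'm moving the arm aside for a full check.

>>> {"method": "apply_moves", "body": {"commands": [{"grip":0.2,"slide":[0.172,-0.2,0],"roll":0},{"grip":0.2,"slide":[0.172,-0.2,0],"roll":0},{"grip":0.2,"slide":[0.172,-0.2,0],"roll":0},{"grip":0.2,"slide":[0.172,-0.2,0],"roll":0},{"grip":0.2,"slide":[0.172,-0.2,0],"roll":0}]}}

```text
time_s: 38.88
tcp_pos: [0.2478, -0.5546, 0.2495]
eef_rot: [180.0, -0.0, -172.9]
contact_force: [0.5, 0.4, -0.1]
gripper_width: 0.0706
```

```bash
python3 go.py .163 -.655 .25 187.5; python3 - <<'E'
from chk import *
im,W=chk("e3.png")
save(im,"e3l.png",(350,160,430,250))
try: print(pan(W,(.653,.0117)))
except Exception as e: print("occl")
def tip(W,nm,im):
    hsv=cv2.cvtColor(im,cv2.COLOR_RGB2HSV)
    b=(W[...,0]>.44)&(W[...,0]<.58)&(W[...,1]<-.3)&(W[...,1]>-.42)
    for z0,z1 in [(.165,.2),(.145,.165),(.125,.145),(.1,.125)]:
        P=W[b&(W[...,2]>z0)&(W[...,2]<z1)]
        if len(P): print(nm,z0,len(P),P.mean(0),P.min(0),P.max(0))
tip(W,"top",im)
im,d=capture("scene");W=cloud("scene",d);print("scene pan",pan(W,(.654,.009)));tip(W,"scene",im);save(im,"e3s.png")
E
```

```text
slide [ 0.0965 -0.0892 -0.0005] roll -0.4 dist 0.131 | at [ 0.2478 -0.5546  0.2495] yaw -172.9 j6 -35.4 t 38.88 F [ 0.5199  0.3603 -0.1405] w 0.0706
kettle handle mid [0.662  0.1956 0.1556] 240 [-0.9714  0.2376]
pan?
panh [0.5405 0.047  0.0849] [0.5404 0.0462 0.0848] 98 [-0.9439  0.3303]
(array([0.6524, 0.0104, 0.0794]), np.float64(0.0022798534550205426), 291)
top 0.165 49 [ 0.5128 -0.364   0.1758] [ 0.502  -0.3728  0.1651] [ 0.522  -0.3558  0.181 ]
top 0.145 156 [ 0.5004 -0.3633  0.155 ] [ 0.4828 -0.3861  0.1454] [ 0.5226 -0.345   0.1631]
top 0.125 51 [ 0.4854 -0.3611  0.1346] [ 0.4762 -0.3802  0.1258] [ 0.5231 -0.35    0.1448]
top 0.1 125 [ 0.4657 -0.3681  0.11  ] [ 0.4401 -0.3907  0.1001] [ 0.4983 -0.3497  0.125 ]
scene pan (array([ 0.6336, -0.0073,  0.0636]), np.float64(0.0043155720296734566), 77)
scene 0.165 43 [ 0.5161 -0.3682  0.175 ] [ 0.5077 -0.3782  0.1671] [ 0.5265 -0.3586  0.182 ]
scene 0.145 143 [ 0.5067 -0.3717  0.1525] [ 0.486  -0.3894  0.145 ] [ 0.5262 -0.3474  0.1627]
scene 0.125 19 [ 0.5093 -0.3771  0.1356] [ 0.4927 -0.3877  0.1276] [ 0.5234 -0.3539  0.1448]
scene 0.1 81 [ 0.4721 -0.3834  0.1103] [ 0.4408 -0.3941  0.1004] [ 0.5121 -0.3578  0.1238]fit.py:4: RuntimeWarning: Mean of empty slice.
  c0=P.mean(0)
  ret = um.true_divide(
```

View pics/e3.png

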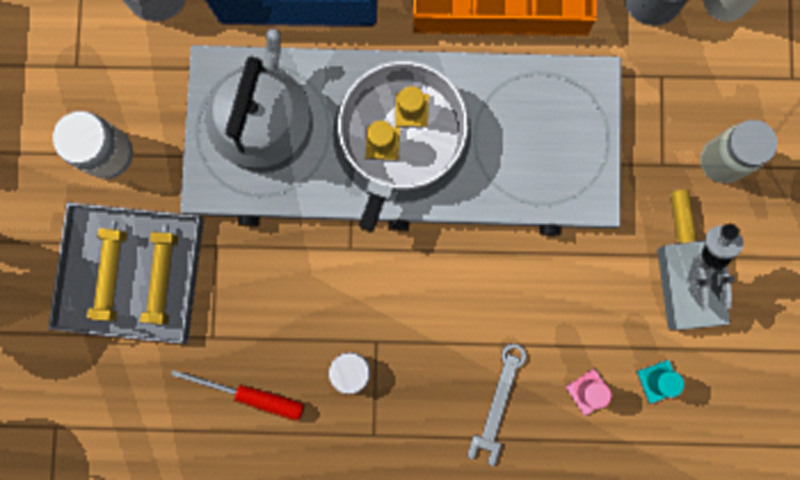

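View pics/e3l.png

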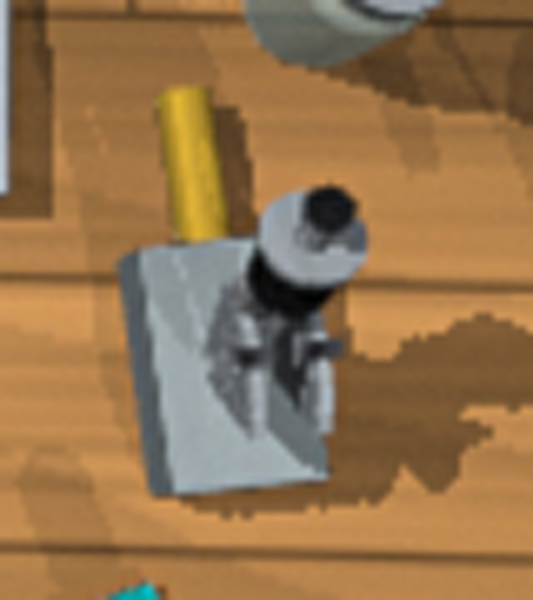

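View pics/e3s.png

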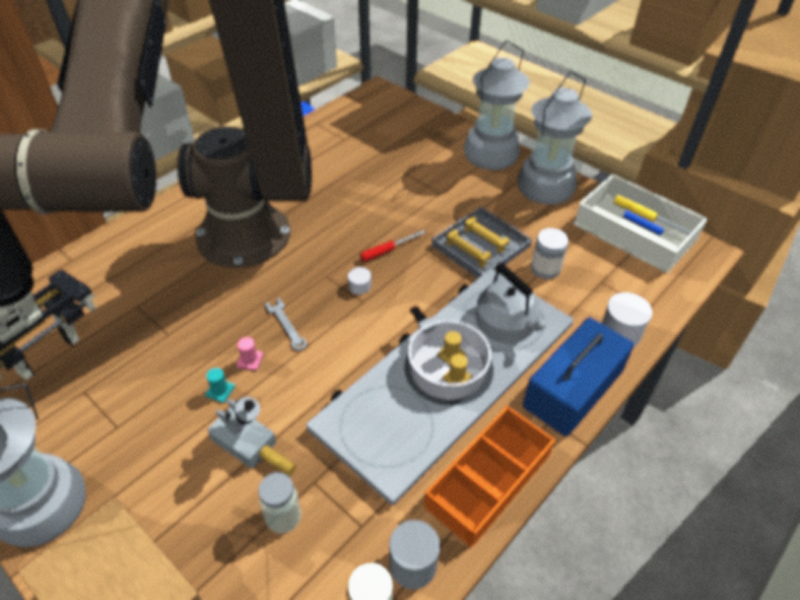

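The kettle, pan, heads and tubes look right from above. The lever angle needs a sharper measure, so I'll compare the black tip before and after.

```bash
python3 - <<'E'
from h import *
z=np.load("top.npz")
def blacktip(im,W,cam):
    hsv=cv2.cvtColor(im,cv2.COLOR_RGB2HSV)
    m=(hsv[...,2]<70)&(W[...,2]>.17)&(W[...,2]<.19)&(W[...,0]>.38)&(W[...,0]<.56)&(W[...,1]<-.3)&(W[...,1]>-.45)
    n,l,st,c=cv2.connectedComponentsWithStats(m.astype(np.uint8))
    i=1+np.argmax(st[1:,4]);u,v=c[i];P=W[l==i]
    print(cam,"pix",c[i],st[i,4],"mean",P.mean(0),"ray@.177",ray(cam,u,v,.177),"ext",P.min(0),P.max(0))
    # rim: gray bright
    m2=(hsv[...,2]>90)&(hsv[...,1]<60)&(W[...,2]>.135)&(W[...,2]<.172)&(W[...,0]>.38)&(W[...,0]<.56)&(W[...,1]<-.32)&(W[...,1]>-.42)
    n,l,st,c=cv2.connectedComponentsWithStats(m2.astype(np.uint8));i=1+np.argmax(st[1:,4]);Q=W[l==i]
    m_,V,S=pca(Q);print("  rim",len(Q),m_,"normal",V[2],"S",S,"tip-rim along n",abs((P.mean(0)-m_)@V[2]), "angle from vert",np.degrees(np.arccos(abs(V[2][2]))))
    return P.mean(0)
blacktip(z["im"],z["W"],"top")
im,W=topscene();blacktip(im,W,"top")
s=np.load("scene.npz");blacktip(s["im"],s["W"],"scene")
im,d=capture("scene");blacktip(im,cloud("scene",d),"scene")
E
```

```text
top pix [404.8537 228.8049] 41 mean [ 0.4167 -0.3767  0.1798] ray@.177 [ 0.4168 -0.3777  0.177 ] ext [ 0.4086 -0.3853  0.1735] [ 0.4239 -0.3693  0.185 ]
  rim 155 [ 0.427  -0.3733  0.1574] normal [-0.3606 -0.0456  0.9316] S [0.0116 0.0095 0.0027] tip-rim along n 0.024655567183039327 angle from vert 21.315676230129803
top pix [399.     191.1463] 41 mean [ 0.5132 -0.3644  0.1772] ray@.177 [ 0.5132 -0.3645  0.177 ] ext [ 0.5056 -0.372   0.1715] [ 0.5222 -0.3573  0.1814]
  rim 139 [ 0.5016 -0.3636  0.1558] normal [0.395  0.0355 0.918 ] S [0.0115 0.0091 0.0028] tip-rim along n 0.02414724721609647 angle from vert 23.36423455239786
scene pix [132.9333 240.8667] 15 mean [ 0.4204 -0.3805  0.1798] ray@.177 [ 0.4184 -0.3797  0.177 ] ext [ 0.4135 -0.3868  0.1757] [ 0.4278 -0.3735  0.1865]
  rim 118 [ 0.4293 -0.3803  0.1582] normal [-0.3557 -0.0563  0.9329] S [0.0107 0.0098 0.0042] tip-rim along n 0.02337402010408735 angle from vert 21.106310263932176
scene pix [158.9524 259.0476] 21 mean [ 0.516  -0.3685  0.1756] ray@.177 [ 0.5169 -0.369   0.177 ] ext [ 0.5098 -0.3766  0.1701] [ 0.5218 -0.3625  0.1797]
  rim 144 [ 0.5075 -0.3707  0.1526] normal [-0.3701 -0.0244 -0.9287] S [0.0119 0.0102 0.004 ] tip-rim along n 0.024613933337221443 angle from vert 21.772757817510858
```

The checks agree:
- **Lever:** the rim normal tilts 21.8–23.4° to the open side, against 21.1–21.3° when shut. The tip moved 97–99 mm, which fits a full 0.8 rad swing.
- **Collar:** the tip-to-rim distance is the same as at the start (24.1–24.6 mm against 23.4–24.7 mm), so it is home.

I'm handing in.

```bash
python3 - <<'E'
from plant import *
s=get_state();print(s["time_s"],s["contact_force"],s["tcp_pos"])
print(close_job())
E
```

```text
39.075 [0.36862748 0.48193924 0.28984912] [ 0.25038351 -0.551742    0.25003445]
the job is handed in; nothing more can be done
None
```

I finished every step and handed the job in at 39 s; no verdict is reported.

I slid the kettle to the white ring and put the two brass heads in the pan, leaving the pink and turquoise look-alikes alone. Both tubes went into the tray. Then I slid the loaded pan onto the burner. Last, I lifted the collar about 16 mm, swung the lever until it pushed back with about 5 N, lowered the collar and let go.

**Last checks:**
- **Kettle:** within about 1 mm of the ring centre, from the top camera.
- **Pan:** within about 2 mm of the burner centre from the top camera, with both heads standing in it.
- **Tubes, jar and can:** both tubes lie in the tray. The jar and can look unmoved.
- **Lever:** about 0.75–0.8 rad, with the collar home to about 1 mm. I worked this out from its tip and rim in the pictures, not from a joint reading.

**Disagreements:**
- The final pan fit from the scene camera was bad: its radius came out at 64 mm where about 79 mm was expected. I discarded it. Earlier scene fits agreed with the top camera to about 5 mm.
- A rough lever angle from raw tip displacement gave only about 0.71–0.73. The rim tilt, the gripper's travel and the end-stop force all pointed to nearly full travel.
- The first two grips on the collar read 40.0 and 38.4 mm instead of the sleeve's 34 mm, so I held the rim across its diameter.

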